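# Restock the tea carton row

## Task

Bring the row of green tea cartons in the white organiser up to four: stand two of the three cartons that lie on the worktop upright on their short ends in the row, face to face with the two already there. Then slide the bookend up against the row so that it holds all four snugly upright. Leave the third carton lying where it is, and do not knock anything over or push other things about.

Things in the scene. Friction and masses are not known exactly. Their poses are not given: they have to be found in the camera images.
- organiser: white packet organiser, fixed to the worktop; origin at the centre of its underside. Tray 96 (own x) x 290 mm (own y), floor top 6 mm up, side lips 12 mm high, 87 mm apart (inside). End panel at the -y end, 8 mm thick, 119 mm tall, inner face at own y = -137 mm; two cartons stand against it; the row grows towards +y, where the bookend is
- bookend (a joint): sliding bookend, a white plate 76 mm wide, top 75 mm above the worktop; value: how far (m) it is pushed along the tray towards the end panel (organiser -y); its face is 190 mm minus the value from the end panel's inner face. Travel 150 mm, about 1.5 N of friction, stays where left. Four cartons side by side take 112 mm (value 0.078)
- bookend_tab (a point): top centre of the bookend's wooden thumb tab, 70 mm above the worktop; tab 36 (across the tray) x 14 x 54 mm, upright, centre 47 mm behind the row-side face of the plate. Pinch it, or push its rear face towards the end panel; behind it only a low foot (top 16 mm up) reaches 10 mm past its rear face
- carton_1: green tea carton, yellow band near one end: rigid box 62 (own x) x 140 (own y) x 28 mm (own z), about 0.12 kg, loose; origin at its centre; own z: normal of its front face (white panel); own -y points to the banded end. Lies flat, front face up, banded end towards -y (towards the organiser), within 25 degrees
- carton_2: green tea carton, yellow band near one end: rigid box 62 (own x) x 140 (own y) x 28 mm (own z), about 0.12 kg, loose; origin at its centre; own z: normal of its front face (white panel); own -y points to the banded end. Lies flat, front face up, banded end towards -y (towards the organiser), within 25 degrees
- carton_3: green tea carton, yellow band near one end: rigid box 62 (own x) x 140 (own y) x 28 mm (own z), about 0.12 kg, loose; origin at its centre; own z: normal of its front face (white panel); own -y points to the banded end. Lies flat, front face up, banded end towards -y (towards the organiser), within 25 degrees
- row_1: green tea carton, yellow band near one end: rigid box 62 (own x) x 140 (own y) x 28 mm (own z), about 0.12 kg, loose; origin at its centre; own z: normal of its front face (white panel); own -y points to the banded end. Already stands in the organiser on its short end, banded end up, front face towards the bookend (next to the end panel)
- row_2: green tea carton, yellow band near one end: rigid box 62 (own x) x 140 (own y) x 28 mm (own z), about 0.12 kg, loose; origin at its centre; own z: normal of its front face (white panel); own -y points to the banded end. Already stands in the organiser on its short end, banded end up, front face towards the bookend (second in the row)
- mug: white mug, 80x113x91 mm; bystander, origin at the centre of its underside
- scoop: red measuring scoop, 42x86x34 mm; bystander, origin at the centre of its underside
- timer: cream kitchen timer with a dark teal dial, 66x66x44 mm; bystander, origin at the centre of its underside
- green_jar: spice jar with a green cap, 46 mm across, 106 mm tall; bystander, origin at the centre of its underside
- brown_jar: spice jar with a dark brown cap, 44 mm across, 105 mm tall; bystander, origin at the centre of its underside
- bottle: clear sauce bottle with a dark red cap, 60 mm across, 201 mm tall; bystander, origin at the centre of its underside
- can_a: drinks can, 66 mm across, 115 mm tall; bystander, origin at the centre of its underside
- can_b: second drinks can like the other, 66 mm across, 115 mm tall; bystander, origin at the centre of its underside
Not all that is in view belongs to the job. What is shaped like the row_1 but blue is not meant. Leave any pink look-alike of the carton_1 alone.

How it is judged (in metres and radians):
On the way, in this order (a step that is already met when the one before it is completed fails the run):
1. one of the lying cartons has been set on its short end in the organiser and let go (((angle between the y axis of carton_1 and the z axis of organiser, either way round below 0.25 rad and angle between the z axis of carton_1 and the y axis of organiser, either way round below 0.35 rad and x of carton_1 in the frame of organiser between -0.02 and 0.02 m and y of carton_1 in the frame of organiser between -0.13 and 0.045 m and z of carton_1 in the frame of organiser between 0.067 and 0.085 m and linear speed of carton_1 below 0.05 m/s and contact force between carton_1 and the fingers below 0.1 N) or (angle between the y axis of carton_2 and the z axis of organiser, either way round below 0.25 rad and angle between the z axis of carton_2 and the y axis of organiser, either way round below 0.35 rad and x of carton_2 in the frame of organiser between -0.02 and 0.02 m and y of carton_2 in the frame of organiser between -0.13 and 0.045 m and z of carton_2 in the frame of organiser between 0.067 and 0.085 m and linear speed of carton_2 below 0.05 m/s and contact force between carton_2 and the fingers below 0.1 N) or (angle between the y axis of carton_3 and the z axis of organiser, either way round below 0.25 rad and angle between the z axis of carton_3 and the y axis of organiser, either way round below 0.35 rad and x of carton_3 in the frame of organiser between -0.02 and 0.02 m and y of carton_3 in the frame of organiser between -0.13 and 0.045 m and z of carton_3 in the frame of organiser between 0.067 and 0.085 m and linear speed of carton_3 below 0.05 m/s and contact force between carton_3 and the fingers below 0.1 N))), for 0.2 s.
2. two of them have been set on their short ends in the organiser and let go (((angle between the y axis of each of carton_2, carton_3 and the z axis of organiser, either way round below 0.25 rad and angle between the z axis of each of carton_2, carton_3 and the y axis of organiser, either way round below 0.35 rad and x of carton_2 in the frame of organiser between -0.02 and 0.02 m and y of carton_2 in the frame of organiser between -0.13 and 0.045 m and z of carton_2 in the frame of organiser between 0.067 and 0.085 m and linear speed of each of carton_2, carton_3 below 0.05 m/s and contact force between each of carton_2, carton_3 and the fingers below 0.1 N and x of carton_3 in the frame of organiser between -0.02 and 0.02 m and y of carton_3 in the frame of organiser between -0.13 and 0.045 m and z of carton_3 in the frame of organiser between 0.067 and 0.085 m) or (angle between the y axis of each of carton_1, carton_3 and the z axis of organiser, either way round below 0.25 rad and angle between the z axis of each of carton_1, carton_3 and the y axis of organiser, either way round below 0.35 rad and x of carton_1 in the frame of organiser between -0.02 and 0.02 m and y of carton_1 in the frame of organiser between -0.13 and 0.045 m and z of carton_1 in the frame of organiser between 0.067 and 0.085 m and linear speed of each of carton_1, carton_3 below 0.05 m/s and contact force between each of carton_1, carton_3 and the fingers below 0.1 N and x of carton_3 in the frame of organiser between -0.02 and 0.02 m and y of carton_3 in the frame of organiser between -0.13 and 0.045 m and z of carton_3 in the frame of organiser between 0.067 and 0.085 m) or (angle between the y axis of each of carton_1, carton_2 and the z axis of organiser, either way round below 0.25 rad and angle between the z axis of each of carton_1, carton_2 and the y axis of organiser, either way round below 0.35 rad and x of carton_1 in the frame of organiser between -0.02 and 0.02 m and y of carton_1 in the frame of organiser between -0.13 and 0.045 m and z of carton_1 in the frame of organiser between 0.067 and 0.085 m and linear speed of each of carton_1, carton_2 below 0.05 m/s and contact force between each of carton_1, carton_2 and the fingers below 0.1 N and x of carton_2 in the frame of organiser between -0.02 and 0.02 m and y of carton_2 in the frame of organiser between -0.13 and 0.045 m and z of carton_2 in the frame of organiser between 0.067 and 0.085 m))), for 0.2 s.
At the end, for the whole second after the job is handed in: Four cartons, two of them from the worktop, stand at rest in the organiser within 4 deg of upright, faces within 8 deg of the row, within 14 mm of its middle; the bookend leaves at most 5 mm of slack; the third carton lies within 30 mm of its start; everything let go (angle between the y axis of each of row_1, row_2 and the z axis of organiser, either way round below 0.07 rad and angle between the z axis of each of row_1, row_2 and the y axis of organiser, either way round below 0.14 rad and x of row_1 in the frame of organiser between -0.014 and 0.014 m and y of row_1 in the frame of organiser between -0.13 and -0.034 m and z of row_1 in the frame of organiser between 0.072 and 0.08 m and linear speed of each of row_1, row_2 below 0.02 m/s and x of row_2 in the frame of organiser between -0.014 and 0.014 m and y of row_2 in the frame of organiser between -0.13 and -0.034 m and z of row_2 in the frame of organiser between 0.072 and 0.08 m and ((angle between the y axis of each of carton_2, carton_3 and the z axis of organiser, either way round below 0.07 rad and angle between the z axis of each of carton_2, carton_3 and the y axis of organiser, either way round below 0.14 rad and x of carton_2 in the frame of organiser between -0.014 and 0.014 m and y of carton_2 in the frame of organiser between -0.13 and -0.034 m and z of carton_2 in the frame of organiser between 0.072 and 0.08 m and linear speed of each of carton_2, carton_3 below 0.02 m/s and x of carton_3 in the frame of organiser between -0.014 and 0.014 m and y of carton_3 in the frame of organiser between -0.13 and -0.034 m and z of carton_3 in the frame of organiser between 0.072 and 0.08 m and distance of carton_1 from where it was at the start of the episode below 0.03 m) or (angle between the y axis of each of carton_1, carton_3 and the z axis of organiser, either way round below 0.07 rad and angle between the z axis of each of carton_1, carton_3 and the y axis of organiser, either way round below 0.14 rad and x of carton_1 in the frame of organiser between -0.014 and 0.014 m and y of carton_1 in the frame of organiser between -0.13 and -0.034 m and z of carton_1 in the frame of organiser between 0.072 and 0.08 m and linear speed of each of carton_1, carton_3 below 0.02 m/s and x of carton_3 in the frame of organiser between -0.014 and 0.014 m and y of carton_3 in the frame of organiser between -0.13 and -0.034 m and z of carton_3 in the frame of organiser between 0.072 and 0.08 m and distance of carton_2 from where it was at the start of the episode below 0.03 m) or (angle between the y axis of each of carton_1, carton_2 and the z axis of organiser, either way round below 0.07 rad and angle between the z axis of each of carton_1, carton_2 and the y axis of organiser, either way round below 0.14 rad and x of carton_1 in the frame of organiser between -0.014 and 0.014 m and y of carton_1 in the frame of organiser between -0.13 and -0.034 m and z of carton_1 in the frame of organiser between 0.072 and 0.08 m and linear speed of each of carton_1, carton_2 below 0.02 m/s and x of carton_2 in the frame of organiser between -0.014 and 0.014 m and y of carton_2 in the frame of organiser between -0.13 and -0.034 m and z of carton_2 in the frame of organiser between 0.072 and 0.08 m and distance of carton_3 from where it was at the start of the episode below 0.03 m)) and value of joint bookend above 0.073 m); the robot touches nothing.
It fails at once if a carton of the row is toppled (angle between the y axis of any of row_1, row_2 and the z axis of organiser, either way round above 0.6 rad).
It fails at once if a bystander is moved by more than 30 mm (distance of any of mug, scoop, timer, green_jar, brown_jar, bottle, can_a, can_b from where it was at the start of the episode above 0.03 m).
It also fails if it takes over 67 s, if anything falls off the work surface, if the arm or the gripper's body presses on something with over 40 N, if the wrist force passes 120 N, or if a joint passes its speed limit or range.

## Robot

A 7-joint arm with a two-finger parallel gripper is mounted at the origin on a cart in front of the work surface, level with it; the furniture and walls round the work are solid. World frame = base frame: x ahead of the robot, y to its left, z up, the work surface at z = 0. Lengths are in m, angles in degrees, forces in N, time in s.
With the tool pointing down it reaches from about 0.425 to 1.025 m from the base axis. Payload 9.4 kg.
Tool frame: the origin (TCP) lies at the very end of the fingers, on their centre line; the grasp point (between the pads) lies hold_point_z behind it (hold_point_z is the distance from the TCP to the grasp point, in m); z points along the fingers, y is the line along which they close (so a half turn about z gives the same grasp; the last joint's range is limited). The gripper opens to 85 mm and grips with 20 to 120 N. Pads are 22 mm wide; open, the fingers measure 114 mm over their backs; the gripper's body (76 mm by 85 mm) begins 54 mm behind the grasp point. The pads swing forward as they close: fully open they stand 13 mm farther back than shut.
Start: joints at [-70.457, 34.337, -0.143, 91.639, 0.103, 54.024, -4.572], TCP at [0.294, 0.663, 0.191] pointing down, gripper open.
Joint ranges: [-147.43, 147.43], [-19.82, 112.94], [-74.19, 73.91], [6.32, 146.72], [-59.91, 239.91], [6.04, 106.73], [-150.56, 150.56]. Speed limits (degrees/s): [127.2, 127.2, 172.46, 172.46, 180, 180, 180].

## Interface

Orientations are given as [roll, pitch, yaw] about the fixed x, y, z axes, in that order (R = Rz(yaw) Ry(pitch) Rx(roll)).
In Python, from workcell import observe, capture, sign_off, boxes_of, masks_of, hold_point_z gives the robot as it stands.
- The arm moves only by the tool drive_tool, never from a script. Its argument "motion" is a list that holds one entry, the list of rows, each a list of 7 numbers: the shift along the tool's x, y, z in m, then the turn, a rotation vector about the tool's x, y, z in degrees, then the opening, from 0 (shut) to 1 (fully open). A call has exactly 10 rows; each row is the pose to reach, as a shift and turn from the pose commanded when the call began, along the tool's axes at that moment; what a row does not reach only later rows make up. A row lasts 1/8 s, in which the tool goes at most 62.5 mm and 10.7 degrees, less where a joint would pass 70% of its speed; a pose out of reach is approached as far as the arm can. A call with a gripper value outside its range is refused whole. The fingers move at their own pace and stop on an object; "newtons" is the grip in N (left out, the last holds). Time passes only in rows, so rows that repeat a pose let the fingers close, or fill a call up. It gives the time, the measured TCP pose, the force, the opening and the grip force at its end, in the units of the state.
- observe(): the state, without advancing time (a new reading comes with each control period).
- capture(name): name is "side" or "top"; returns a dict with "color" (480x640x3 uint8, red, green, blue), "camera_matrix" (3x3 intrinsics, pixels), "pose" (4x4, takes a point from camera to world coordinates). Camera axes: x right, y up, looking along -z (the intrinsics and any distortion apply to the point x, -y, -z); pixel columns grow to the right and rows downward; lengths in m; the calibration is good to about 2 mm. A picture is of the moment at which its call begins. There is no depth.
- sign_off(): hands the job in; it is judged then, once.
Trained networks look in a picture, given as the dict that the camera call returned (one of the last four; its "shot" number tells which), for a name from the list of things; names that differ only in an ending like _2 or _b are one class to them, and where a whole thing is asked for, a point or a joint stands for the part that bears it (a point fixed in the world has none). Each returns a list of dicts, best first, with "p" (0 to 1); they miss things now and then, are a little off and sometimes report something else, mostly with a low value. They report only what shows in the picture. A call takes as long as a camera call. They do not tell look-alikes from the thing itself.
- boxes_of(thing, picture): "rect" ([centre column, centre row, width, height] in pixels, round what is visible of it).
- masks_of(thing, picture): "mask" (480x640 bool, what is visible of it) and "rect" ([centre column, centre row, width, height] in pixels, round what is visible of it).
The state is a dict: "clock": time; "qpos": joint angles; "joint_vel": joint speeds; "effort": joint torques, N m; "tool_pos": TCP position; "tcp_rot": TCP orientation; "force": force on the tool from outside, world axes, zero at the start; "moment": the same for the moment, N m; "width": finger opening in m; "grasp_force": force on a finger pad.
Only numpy, scipy, OpenCV 4.12 (cv2) and the standard library are available. Lean on these libraries where they do the work, as an engineer would, in place of code of your own. Each camera call takes 0.05 s, during which the arm holds its last target. There are 200 camera calls.

## Working session

There is one attempt and no reset: what is moved stays moved. The work goes in short steps, Python scripts to look and compute and a tool call to move; the robot and the scene stay as the last step left them, time stands still between calls to the robot, and variables do not carry over. Pictures are saved under pics/ and viewed, at most 10 in all, crops included, and the job is handed in when it is done.

Besides the shell and the picture viewer there is one more tool, called after "Call:" by a JSON object that holds its "api" and its "payload", one argument or row to a line. drive_tool: Moves the arm, as the interface text tells. Its arguments: {"type":"object","properties":{"motion":{"type":"array"},"newtons":{"type":"number"}},"required":["motion"]}

```bash
mkdir -p pics; ls
cat > h.py <<'E'
import numpy as np, cv2
from workcell import *
def save(n,im): cv2.imwrite('pics/'+n+'.png',cv2.cvtColor(im,cv2.COLOR_RGB2BGR))
E
python3 - <<'E'
from h import *
np.set_printoptions(precision=4,suppress=True)
print(observe(), hold_point_z() if callable(hold_point_z) else hold_point_z)
for n in ['side','top']:
    c=capture(n); save(n+'0',c['color']); print(n,{k:v for k,v in c.items() if k!='color'})
    for t in ['organiser','bookend','bookend_tab','carton_1']:
        for b in boxes_of(t,c): print(t,b['p'],np.round(b['rect'],0))
E
```

```text
pics
{'clock': 0.0, 'qpos': array([-70.4557,  34.385 ,  -0.1454,  91.6792,   0.1051,  54.024 ,
        -4.5703]), 'joint_vel': array([-0.0436,  0.0179, -0.0532, -0.0128, -0.0007, -0.0744, -0.0248]), 'effort': array([  0.0009, -77.6485,   1.5646, -25.801 ,   0.0123,   0.0091,
        -0.    ]), 'tool_pos': array([0.294 , 0.6621, 0.1904]), 'tcp_rot': array([-179.9125,    0.0099,  156.0672]), 'force': array([-0.3634, -0.114 ,  0.4082]), 'moment': array([ 0.0105, -0.0315,  0.0429]), 'grasp_force': 0.0, 'width': 0.08555524321048157} 0.0187
side {'camera_matrix': array([[457.4605,   0.    , 318.2457],
       [  0.    , 457.4605, 233.9927],
       [  0.    ,   0.    ,   1.    ]]), 'pose': array([[ 0.8445,  0.3083, -0.4379, -0.0519],
       [-0.5351,  0.5189, -0.6666, -0.9923],
       [ 0.0217,  0.7973,  0.6032,  0.9139],
       [ 0.    ,  0.    ,  0.    ,  1.    ]]), 'shot': 1}
organiser 0.65 [334. 289.  83.  83.]
bookend 0.9 [321. 265.  27.  30.]
bookend 0.71 [355. 280.  24.  25.]
bookend 0.5 [332. 288.  85.  79.]
bookend 0.38 [342. 214.  20.  14.]
bookend_tab 0.91 [320. 264.  31.  35.]
carton_1 0.82 [251. 192.  25.  27.]
carton_1 0.79 [261. 232.  29.  33.]
carton_1 0.77 [300. 212.  34.  26.]
top {'camera_matrix': array([[544.3425,   0.    , 318.7403],
       [  0.    , 544.3425, 233.998 ],
       [  0.    ,   0.    ,   1.    ]]), 'pose': array([[-0.1015,  0.8612, -0.4981, -0.2749],
       [-0.9948, -0.0863,  0.0535,  0.0158],
       [ 0.0031,  0.5009,  0.8655,  1.514 ],
       [ 0.    ,  0.    ,  0.    ,  1.    ]]), 'shot': 2}
organiser 0.77 [369. 254. 103.  37.]
organiser 0.32 [249. 233.  46.  23.]
bookend 0.6 [342. 253.  26.  28.]
bookend_tab 0.9 [343. 252.  20.  24.]
bookend_tab 0.54 [182. 206.  26.  35.]
bookend_tab 0.48 [322. 199.  22.  11.]
carton_1 0.88 [248. 234.  47.  25.]
carton_1 0.75 [267. 279.  48.  29.]
carton_1 0.6 [162. 226.  27.  31.]
carton_1 0.56 [186. 264.  52.  27.]
```

Run:
```python
import cv2
for n in ['side0','top0']:
    im=cv2.imread(f'pics/{n}.png')
    x0,y0,w,h=(180,130,240,200) if n=='side0' else (120,150,320,170)
    cv2.imwrite(f'pics/{n}c.png',cv2.resize(im[y0:y0+h,x0:x0+w],None,fx=(3 if n=='side0' else 2.5),fy=(3 if n=='side0' else 2.5),interpolation=cv2.INTER_CUBIC))
```

```text
(no output)
```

View pics/side0c.png

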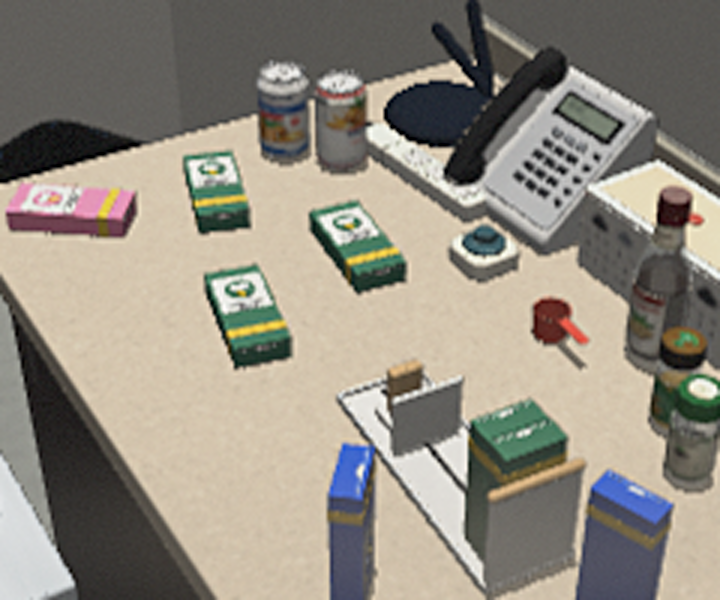

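View pics/top0c.png

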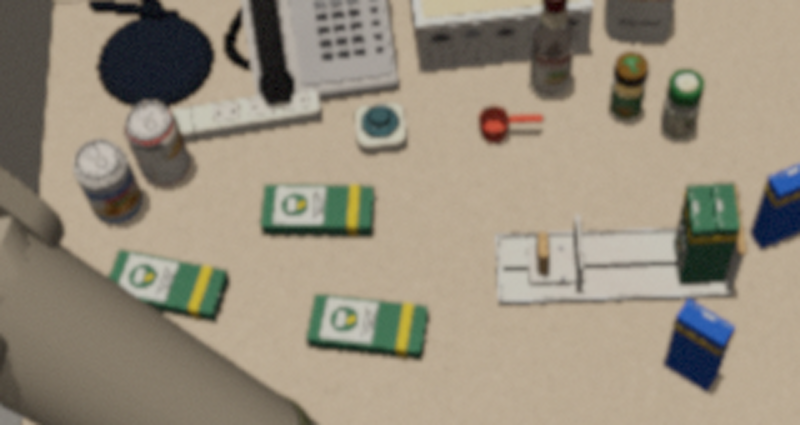

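Side view: the green cartons lie at about (251,192), (261,232) and (300,212). The pink look-alike is at (203,200) and the blue look-alikes stand at (297,310) and (387,310). Top view: the green cartons are at (248,234), (267,279) and (186,264), and the organiser is at (369,254). I will fit box models to the masks in both views.

```bash
cat >> h.py <<'E'
from scipy.optimize import minimize, differential_evolution
def proj(c,P):
    P=np.atleast_2d(P); q=(P-c['pose'][:3,3])@c['pose'][:3,:3]
    q=q*[1,-1,-1]; u=q@c['camera_matrix'].T; return u[:,:2]/u[:,2:]
def ground(c,uv,z):
    d=np.linalg.inv(c['camera_matrix'])@[uv[0],uv[1],1]; d=c['pose'][:3,:3]@(d*[1,-1,-1]); o=c['pose'][:3,3]
    return o+d*(z-o[2])/d[2]
def box(x,y,z,yaw,s):
    k=np.array([[a,b,e] for a in(-.5,.5) for b in(-.5,.5) for e in(-.5,.5)])*s
    C,S=np.cos(yaw),np.sin(yaw); return k@np.array([[C,-S,0],[S,C,0],[0,0,1]]).T+[x,y,z]
def sil(c,P,F=8):
    h=cv2.convexHull(np.round((proj(c,P)+.5)*F*1).astype(np.int32))
    m=np.zeros((480,640),np.float32); 
    u=proj(c,P); x0,y0=np.floor(u.min(0)).astype(int)-1; w,hh=(np.ceil(u.max(0)).astype(int)-[x0,y0])+2
    b=np.zeros((hh*F,w*F),np.uint8); cv2.fillConvexPoly(b,cv2.convexHull(np.round((u+.5-[x0,y0])*F).astype(np.int32)),255)
    m[y0:y0+hh,x0:x0+w]=cv2.resize(b,(w,hh),interpolation=cv2.INTER_AREA)/255.; return m
def fit(views,p0,s,fixz=None):
    f=lambda p:sum(np.abs(sil(c,box(p[0],p[1],p[3] if fixz is None else fixz,p[2],s))-m).sum()/m.sum() for c,m in views)
    p0=np.array(list(p0)+([s[2]/2] if fixz is None else []))
    st=np.array([.01,.01,.08,.006][:len(p0)])
    sx=np.vstack([p0]+[p0+st*e for e in np.eye(len(p0))])
    return minimize(f,p0,method='Nelder-Mead',options=dict(initial_simplex=sx,xatol=1e-4,fatol=1e-4))
E
python3 - <<'E'
from h import *
np.set_printoptions(precision=4,suppress=True)
cs=capture('side'); ct=capture('top')
ms=masks_of('carton_1',cs); mt=masks_of('carton_1',ct)
for n,c,M in(('s',cs,ms),('t',ct,mt)):
    for m in M: print(n,round(m['p'],2),np.round(m['rect']),m['mask'].sum(),ground(c,m['rect'][:2],.014)[:2], np.median(c['color'][m['mask']],0))
S=np.array([.062,.14,.028])
for ms_ in ms:
    g=ground(cs,ms_['rect'][:2],.014)
    col=np.median(cs['color'][ms_['mask']],0)
    for mt_ in mt:
        g2=ground(ct,mt_['rect'][:2],.014)
        if np.linalg.norm(g-g2)<.04:
            r=fit([(cs,ms_['mask'].astype(np.float32)),(ct,mt_['mask'].astype(np.float32))],[g2[0],g2[1],0],S)
            r1=fit([(cs,ms_['mask'].astype(np.float32))],[g2[0],g2[1],0],S,.014)
            r2=fit([(ct,mt_['mask'].astype(np.float32))],[g2[0],g2[1],0],S,.014)
            print('FIT',r.x,np.degrees(r.x[2]),r.fun,'side',r1.x,r1.fun,'top',r2.x,r2.fun)
for t in ['mug','scoop','timer','green_jar','brown_jar','bottle','can_a']:
    print(t,[(round(b['p'],2),ground(ct,b['rect'][:2],.03)[:2]) for b in boxes_of(t,ct)][:3])
for n,c,sc in(('side',cs,8),('top',ct,6)):
    x0,y0,w,h=(290,235,90,100) if n=='side' else (310,220,130,90)
    save('org_'+n,cv2.resize(c['color'][y0:y0+h,x0:x0+w],None,fx=sc if n=='top' else 6,fy=sc if n=='top' else 6,interpolation=cv2.INTER_CUBIC))
E
```

```text
s 0.9 [298. 211.  32.  31.] 640 [0.6126 0.1493] [ 85.5 128.5  97. ]
s 0.79 [251. 192.  22.  28.] 471 [0.5238 0.3443] [104. 135.  99.]
s 0.76 [205. 201.  47.  22.] 673 [0.3571 0.375 ] [213. 148. 153.]
s 0.58 [261. 233.  25.  34.] 649 [0.4452 0.1031] [ 95. 131.  99.]
t 0.75 [267. 279.  47.  26.] 1000 [0.4467 0.0967] [121. 135.  90.]
t 0.68 [186. 265.  49.  28.] 865 [0.5202 0.3416] [123. 136.  87.]
t 0.6 [247. 233.  46.  24.] 935 [0.6155 0.1491] [118. 132.  89.]
FIT [ 0.6146  0.151  -0.1066  0.0138] -6.105514711479038 0.0972876325249672 side [ 0.6142  0.1506 -0.1047] 0.05056985095143318 top [ 0.6149  0.1512 -0.1177] 0.043644752353429794
FIT [ 0.5253  0.3403 -0.3111  0.0144] -17.826978919936206 0.2683556079864502 side [ 0.5255  0.3409 -0.3204] 0.055684611201286316 top [ 0.5258  0.3398 -0.3438] 0.20796555280685425
FIT [ 0.4444  0.0989 -0.2173  0.0142] -12.45089939552354 0.15739357471466064 side [ 0.4441  0.0984 -0.2221] 0.0808725357055664 top [ 0.445   0.0994 -0.2058] 0.07270980626344681
mug [(0.73, array([ 0.4227, -0.5136]))]
scoop [(0.58, array([ 0.7112, -0.1051]))]
timer [(0.75, array([0.7113, 0.0613])), (0.55, array([ 0.5262, -0.3215]))]
green_jar [(0.83, array([ 0.7128, -0.3354]))]
brown_jar [(0.73, array([ 0.7515, -0.2723])), (0.49, array([ 0.7173, -0.3345]))]
bottle [(0.88, array([ 0.8398, -0.181 ]))]
can_a [(0.97, array([0.6649, 0.4188])), (0.93, array([0.7224, 0.3546]))]
```

View pics/org_side.png

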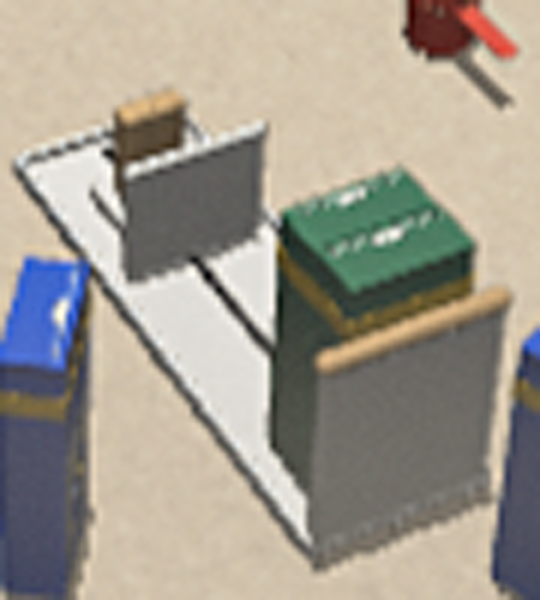

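View pics/org_top.png

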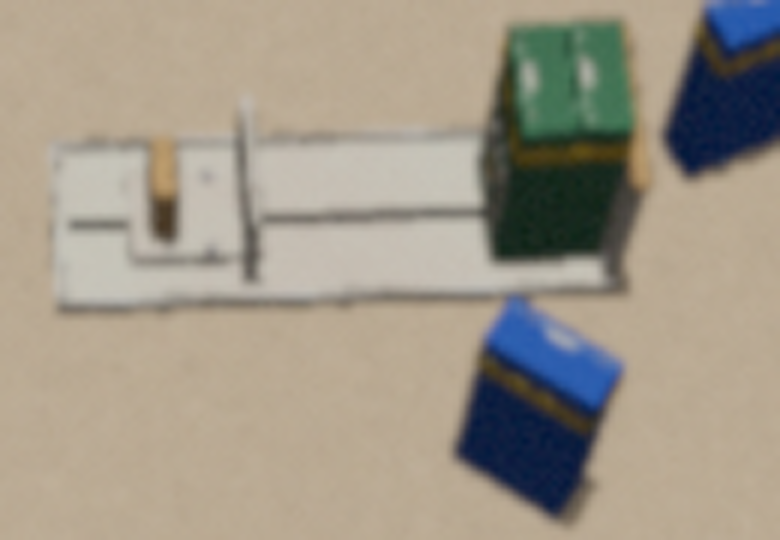

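Both crops show the organiser along world y, with two green cartons at its -y end and the bookend near the +y end. In side crop pixels, the bookend plate top runs (128,172)–(265,127) and the carton tops are at about (282–475,168–292). A blue look-alike stands just beside the tray on the robot side. I will fit the pose from these corners.

Run:
```python
from h import *
from scipy.optimize import least_squares
np.set_printoptions(precision=4,suppress=True)
c={'s':capture('side'),'t':capture('top')}
of={'s':(290,235),'t':(310,220)}
K=[('s',18,162,'o',(-.048,.145,.012)),('s',318,568,'o',(-.048,-.145,0)),('s',488,497,'o',(.048,-.145,0)),
('t',52,147,'o',(.048,.145,.012)),('t',60,308,'o',(-.048,.145,0)),('t',625,290,'o',(-.048,-.145,0)),
('s',282,212,'r',(-.031,-.081,.146)),('s',405,168,'r',(.031,-.081,.146)),('s',475,240,'r',(.031,-.137,.146)),('s',350,292,'r',(-.031,-.137,.146)),
('t',508,25,'r',(.031,-.081,.146)),('t',628,22,'r',(.031,-.137,.146)),('t',634,135,'r',(-.031,-.137,.146)),('t',522,140,'r',(-.031,-.081,.146)),
('s',128,172,'b',(-.038,.053,.075)),('s',265,127,'b',(.038,.053,.075)),('t',248,97,'b',(.038,.053,.075))]
def res(p):
    x,y,w,rx,ry,v=p; R=np.array([[np.cos(w),-np.sin(w),0],[np.sin(w),np.cos(w),0],[0,0,1]]); o=[]
    for k,u,V,t,P in K:
        P=np.array(P,float)
        if t=='r': P=P+[rx,ry,0]
        if t=='b': P=P+[0,-v,0]
        q=proj(c[k],R@P+[x,y,0])[0]; o.append(q-((np.array([u,V])+.5)/6-.5+of[k]))
    return np.array(o)
r=least_squares(lambda p:res(p).ravel(),[.55,-.2,0,0,0,0],loss='soft_l1')
print(r.x,np.degrees(r.x[2])); print(np.c_[[k[0]=='s' for k in K],res(r.x)])
# row as box silhouette
import itertools
for k in 'st':
  for m in masks_of('row_1',c[k]): print(k,round(m['p'],2),m['rect'],ground(c[k],m['rect'][:2],.08)[:2])
for m in masks_of('bookend_tab',c['t'])[:1]: print(m['rect'])
```

```text
[ 0.5008 -0.217  -0.0588 -0.0015  0.0044  0.0066] -3.370056503662222
[[ 1.     -0.7335 -0.5196]
 [ 1.     -1.1335 -0.3874]
 [ 1.      1.0601 -1.412 ]
 [ 0.      0.9094 -1.24  ]
 [ 0.      0.9055  0.9425]
 [ 0.      0.1281  0.4615]
 [ 1.     -0.9175 -0.4814]
 [ 1.     -0.7774 -0.5491]
 [ 1.     -0.286   0.4269]
 [ 1.     -0.5392 -0.2959]
 [ 0.      0.7043 -0.3397]
 [ 0.     -0.3351 -0.5079]
 [ 0.      1.4674 -0.972 ]
 [ 0.      0.8008 -1.1081]
 [ 1.     -0.5187 -0.0858]
 [ 1.      0.0003 -0.6059]
 [ 0.      0.7082 -1.2538]]
s 0.86 [388.6, 314.8, 32.3, 53.7] [ 0.526  -0.4377]
s 0.75 [353.9, 286.2, 28.5, 37.3] [ 0.5123 -0.3111]
s 0.74 [349.6, 288.4, 22.1, 46.9] [ 0.4977 -0.312 ]
s 0.63 [297.1, 302.7, 16.1, 53.4] [ 0.3542 -0.2857]
s 0.18 [341.3, 212.7, 22.8, 13.4] [ 0.6784 -0.0126]
t 0.81 [433.6, 232.7, 29.2, 38.2] [ 0.52   -0.4219]
t 0.68 [398.1, 241.5, 14.0, 39.0] [ 0.5004 -0.3088]
t 0.67 [411.6, 239.8, 14.1, 34.4] [ 0.5022 -0.3505]
[344.4, 251.2, 23.9, 27.7]
```

```bash
cat >> h.py <<'E'
from scipy.spatial.transform import Rotation as Ro
ORG=np.array([.501,-.217,0]); OY=np.radians(-3.37)
def Rt(yaw_deg,lean):  # tool y along azimuth yaw; lean>0: fingertips lean to +y side
    return Ro.from_euler('z',yaw_deg,degrees=True)*Ro.from_matrix(np.array([[0,1,0],[1,0,0],[0,0,-1.]]))*Ro.from_euler('y',lean,degrees=True)
def loc(o,yaw,p): return np.array(o)+Ro.from_euler('z',yaw).apply(p)
def to(pos,R,cur=None):
    s=observe(); p=np.array(s['tool_pos']); Rc=Ro.from_euler('xyz',s['tcp_rot'],degrees=True)
    if cur: p,Rc=cur
    print('shift mm',np.round(Rc.inv().apply(pos-p)*1e3,1),'turn',np.round((Rc.inv()*R).as_rotvec(degrees=True),2),'t',s['clock'])
def st():
    s=observe(); print({k:np.round(s[k],4) for k in('clock','qpos','tool_pos','tcp_rot','force','width','grasp_force')})
E
python3 - <<'E'
from h import *
np.set_printoptions(precision=4,suppress=True)
ct=capture('top')
for uv in [(520,300),(622,370),(485,345),(600,410)]: print('blue top',ground(ct,(np.array(uv)/6+[310,220]),.14)[:2])
print('blue base',[ground(ct,(np.array(uv)/6+[310,220]),0)[:2] for uv in [(460,455),(565,520)]])
p=loc([.6146,.151,0],np.radians(-6.1),[0,-.022,0]); print(p)
to(p+[0,0,.10],Rt(-6.1,30))
print(Rt(0,0).as_matrix())
E
```

```text
blue top [ 0.3777 -0.2752]
blue top [ 0.3374 -0.316 ]
blue top [ 0.3563 -0.255 ]
blue top [ 0.3184 -0.3021]
blue base [array([ 0.3616, -0.2598]), array([ 0.3217, -0.3061])]
[0.6123 0.1291 0.    ]
shift mm [-507.2 -358.5   91.3] turn [-18.87  25.9   70.42] t 1.35
[[ 0.  1.  0.]
 [ 1.  0.  0.]
 [ 0.  0. -1.]]
```

Call:
{"api": "drive_tool", "payload": {
  "motion": [
    [[-0.507, -0.3585, 0.091, -18.9, 25.9, 70.4, 1], [-0.507, -0.3585, 0.091, -18.9, 25.9, 70.4, 1], [-0.507, -0.3585, 0.091, -18.9, 25.9, 70.4, 1], [-0.507, -0.3585, 0.091, -18.9, 25.9, 70.4, 1], [-0.507, -0.3585, 0.091, -18.9, 25.9, 70.4, 1], [-0.507, -0.3585, 0.091, -18.9, 25.9, 70.4, 1], [-0.507, -0.3585, 0.091, -18.9, 25.9, 70.4, 1], [-0.507, -0.3585, 0.091, -18.9, 25.9, 70.4, 1], [-0.507, -0.3585, 0.091, -18.9, 25.9, 70.4, 1], [-0.507, -0.3585, 0.091, -18.9, 25.9, 70.4, 1]]
  ],
  "newtons": 60
}}

```text
clock: 2.6
tool_pos: [0.6056, 0.1398, 0.1024]
tcp_rot: [179.9, -30.0, 83.9]
force: [0.9, 1.4, -0.6]
width: 0.0855
grasp_force: 0.0
```

Run:
```python
from h import *
np.set_printoptions(precision=4,suppress=True)
st()
p=loc([.6146,.151,0],np.radians(-6.1),[0,-.022,0]); 
to(p+[0,0,.004],Rt(-6.1,30))
```

```text
{'clock': np.float64(2.6), 'qpos': array([  9.4145,  36.2715, -15.898 , 115.5819, -42.211 ,  31.0364,
        27.6845]), 'tool_pos': array([0.6056, 0.1398, 0.1024]), 'tcp_rot': array([179.947 , -30.03  ,  83.8727]), 'force': array([ 0.9282,  1.3529, -0.5628]), 'width': np.float64(0.0855), 'grasp_force': np.float64(0.0)}
shift mm [-57.8   7.7  80.2] turn [ 0.07 -0.03 -0.02] t 2.6
```

Call:
{"api": "drive_tool", "payload": {
  "motion": [
    [[0, 0, 0, 0, 0, 0, 1], [0, 0, 0, 0, 0, 0, 1], [-0.01, 0, 0.0173, 0, 0, 0, 1], [-0.02, 0, 0.0346, 0, 0, 0, 1], [-0.03, 0, 0.052, 0, 0, 0, 1], [-0.038, 0, 0.066, 0, 0, 0, 1], [-0.045, 0, 0.078, 0, 0, 0, 1], [-0.045, 0, 0.078, 0, 0, 0, 1], [-0.045, 0, 0.078, 0, 0, 0, 1], [-0.045, 0, 0.078, 0, 0, 0, 1]]
  ]
}}

```text
clock: 3.85
tool_pos: [0.6048, 0.1424, 0.0131]
tcp_rot: [179.9, -30.0, 84.0]
force: [0.6, -0.1, 1.0]
width: 0.0851
grasp_force: 0.0
```

Run:
```python
from h import *
np.set_printoptions(precision=4,suppress=True)
st()
p=loc([.6146,.151,0],np.radians(-6.1),[0,-.022,0]); 
to(p+[0,0,.004],Rt(-6.1,30))
c=capture('side'); x0,y0,w,h=220,150,130,100
save('pick1',cv2.resize(c['color'][y0:y0+h,x0:x0+w],None,fx=6,fy=6,interpolation=cv2.INTER_CUBIC))
```

```text
{'clock': np.float64(3.85), 'qpos': array([ 12.457 ,  45.0982, -21.1629, 117.3072, -45.8515,  20.9313,
        34.9998]), 'tool_pos': array([0.6048, 0.1424, 0.0131]), 'tcp_rot': array([179.9049, -30.0269,  83.9579]), 'force': array([ 0.6144, -0.1412,  0.9785]), 'width': np.float64(0.0851), 'grasp_force': np.float64(0.0)}
shift mm [-15.3   8.8   1.7] turn [ 0.07 -0.03  0.05] t 3.85
```

View pics/pick1.png

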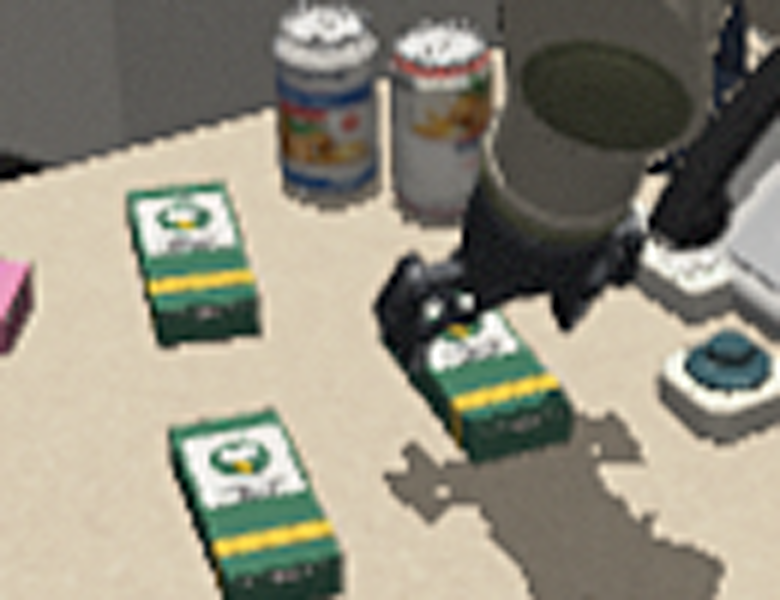

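Call:
{"api": "drive_tool", "payload": {
  "motion": [
    [[-0.006, 0.009, 0, 0, 0, 0, 1], [-0.015, 0.009, 0.0, 0, 0, 0, 1], [-0.015, 0.009, 0.0015, 0, 0, 0, 1], [-0.015, 0.009, 0.0015, 0, 0, 0, 0.8], [-0.015, 0.009, 0.0015, 0, 0, 0, 0], [-0.015, 0.009, 0.0015, 0, 0, 0, 0], [-0.015, 0.009, 0.0015, 0, 0, 0, 0], [-0.015, 0.009, 0.0015, 0, 0, 0, 0], [-0.015, 0.009, 0.0015, 0, 0, 0, 0], [-0.015, 0.009, 0.0015, 0, 0, 0, 0]]
  ],
  "newtons": 60
}}

```text
clock: 5.15
tool_pos: [0.6121, 0.1292, 0.0037]
tcp_rot: [180.0, -30.0, 83.9]
force: [0.3, 0.9, -0.2]
width: -0.0004
grasp_force: 0.0
```

Run:
```python
from h import *
np.set_printoptions(precision=4,suppress=True)
st()
```

```text
{'clock': np.float64(5.15), 'qpos': array([ 13.2848,  46.1897, -20.554 , 116.2737, -45.1273,  21.5767,
        35.6794]), 'tool_pos': array([0.6121, 0.1292, 0.0037]), 'tcp_rot': array([179.9688, -30.0226,  83.9216]), 'force': array([ 0.2961,  0.856 , -0.1958]), 'width': np.float64(-0.0004), 'grasp_force': np.float64(0.0)}
```

Run:
```python
from h import *
np.set_printoptions(precision=4,suppress=True)
c=capture('side'); x0,y0,w,h=220,150,130,100
t=capture('top'); a=cv2.resize(c['color'][y0:y0+h,x0:x0+w],None,fx=6,fy=6,interpolation=cv2.INTER_CUBIC)[:, :400+380]
b=cv2.resize(t['color'][190:310,150:306],None,fx=5,fy=5,interpolation=cv2.INTER_CUBIC)
save('p2',cv2.resize(np.hstack([a,b]),(800,300)) if 0 else np.hstack([cv2.resize(a,(400,308)),cv2.resize(b,(400,308))]))
print(proj(c,[.6121,.1292,.0037])-[x0,y0], proj(t,[.6121,.1292,.0037]))
```

```text
[[81.2088 66.405 ]] [[253.9253 234.7851]]
```

View pics/p2.png

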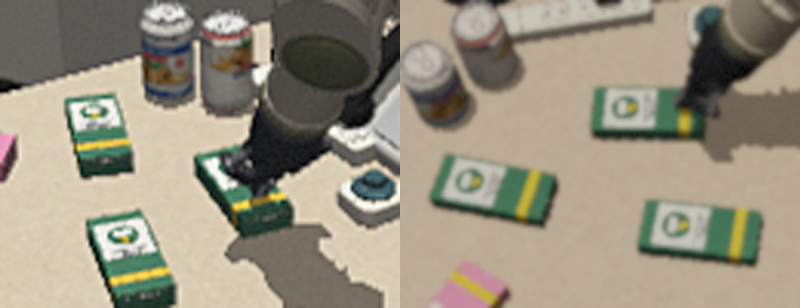

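Run:
```python
from h import *
np.set_printoptions(precision=4,suppress=True)
c=capture('side'); t=capture('top')
R=Rt(-6.1,30); P=np.array([.6121,.1292,.0037]); 
ims=[]
for k,x0,y0 in((c,275,180),(t,235,205)):
    im=cv2.resize(k['color'][y0:y0+50,x0:x0+50],None,fx=8,fy=8,interpolation=cv2.INTER_CUBIC)
    for d,col in((0,(255,0,0)),(.02,(255,255,0)),(.04,(0,255,255))):
        u=((proj(k,P-R.apply([0,0,d]))[0]-[x0,y0]+.5)*8).astype(int); cv2.circle(im,tuple(int(v) for v in u),3,col,-1)
    ims.append(im)
save('tip',np.hstack(ims))
```

```text
(no output)
```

View pics/tip.png

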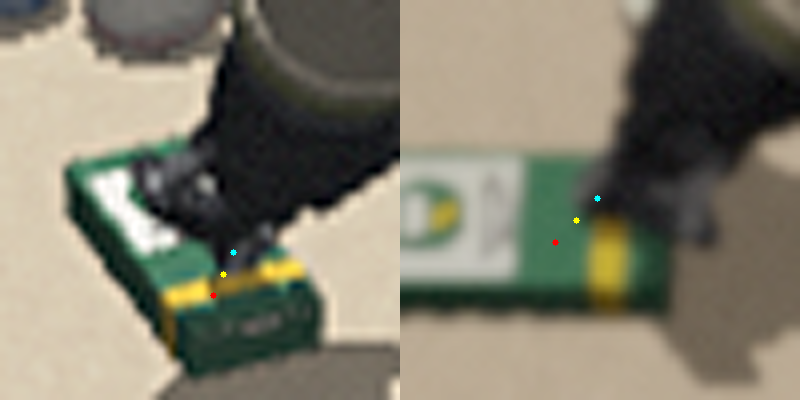

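Side crop (400 px left panel): the shut fingertips are at about (230,262). Top panel: about (590,210). Both are roughly 30 mm behind the reported TCP, so the fingers closed above the carton. I will lift, open to about 70 mm and calibrate the true tip.

Call:
{"api": "drive_tool", "payload": {
  "motion": [
    [[0.02, 0, -0.0346, 0, 0, 0, 0], [0.04, 0, -0.0693, 0, 0, 0, 0], [0.04, 0, -0.0693, 0, 0, 0, 0.83], [0.04, 0, -0.0693, 0, 0, 0, 0.83], [0.04, 0, -0.0693, 0, 0, 0, 0.83], [0.04, 0, -0.0693, 0, 0, 0, 0.83], [0.04, 0, -0.0693, 0, 0, 0, 0.83], [0.04, 0, -0.0693, 0, 0, 0, 0.83], [0.04, 0, -0.0693, 0, 0, 0, 0.83], [0.04, 0, -0.0693, 0, 0, 0, 0.83]]
  ]
}}

```text
clock: 6.6
tool_pos: [0.6121, 0.1291, 0.0836]
tcp_rot: [180.0, -30.0, 83.9]
force: [-0.3, -0.1, 0.1]
width: 0.0706
grasp_force: 0.0
```

Run:
```python
from h import *
np.set_printoptions(precision=4,suppress=True)
st()
s=observe(); P=np.array(s['tool_pos']); R=Ro.from_euler('xyz',s['tcp_rot'],degrees=True); w=s['width']/2
c=capture('side'); t=capture('top')
ims=[]
for k,x0,y0 in((c,275,160),(t,235,190)):
    im=cv2.resize(k['color'][y0:y0+50,x0:x0+50],None,fx=8,fy=8,interpolation=cv2.INTER_CUBIC)
    for d,col in((0,(255,0,0)),(.02,(255,255,0)),(.04,(0,255,255)),(.06,(255,0,255))):
      for sy in(-w,w):
        u=((proj(k,P+R.apply([0,sy,-d]))[0]-[x0,y0]+.5)*8).astype(int); cv2.circle(im,tuple(int(v) for v in u),3,col,-1)
    ims.append(im)
save('tip2',np.hstack(ims))
for k in(c,t):
    for m in masks_of('carton_1',k): print(m['p'],m['rect'])
```

```text
{'clock': np.float64(6.6), 'qpos': array([ 10.3331,  38.255 , -15.8524, 115.1029, -42.6   ,  30.2925,
        29.7119]), 'tool_pos': array([0.6121, 0.1291, 0.0836]), 'tcp_rot': array([179.9701, -30.0222,  83.9182]), 'force': array([-0.2703, -0.0853,  0.1022]), 'width': np.float64(0.0706), 'grasp_force': np.float64(0.0)}
0.95 [299.9, 211.9, 29.4, 29.0]
0.87 [203.6, 201.8, 46.8, 20.3]
0.86 [252.2, 193.1, 23.0, 27.5]
0.74 [262.9, 234.1, 27.9, 32.1]
0.98 [185.2, 262.6, 52.3, 27.0]
0.85 [248.1, 233.6, 49.8, 24.7]
0.83 [167.5, 316.3, 47.2, 50.2]
```

View pics/tip2.png

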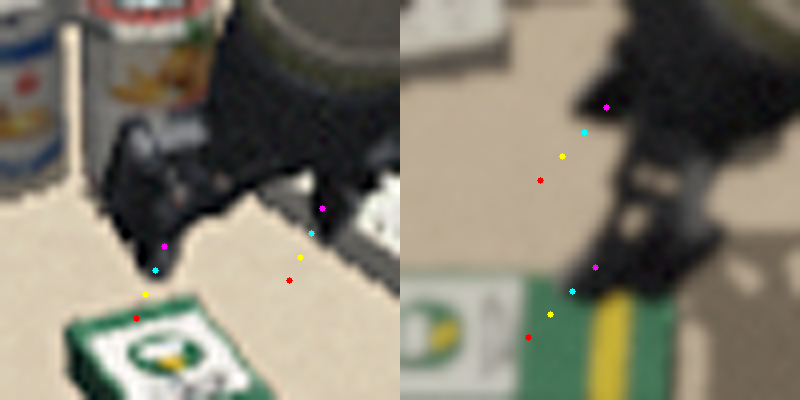

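```bash
cat >> h.py <<'E'
TIP=.037
def tipto(tip,yaw,lean): R=Rt(yaw,lean); to(np.array(tip)+R.apply([0,0,TIP]),R)
E
python3 - <<'E'
from h import *
tipto(loc([.6146,.151,0],np.radians(-6.1),[0,-.022,.010]),-6.1,30)
E
```

```text
shift mm [-3.690e+01  1.000e-01  1.008e+02] turn [ 0.02 -0.02  0.02] t 6.8
```

Call:
{"api": "drive_tool", "payload": {
  "motion": [
    [[0, 0, 0, 0, 0, 0, 0.95], [0, 0, 0.02, 0, 0, 0, 0.95], [-0.015, 0, 0.045, 0, 0, 0, 0.95], [-0.025, 0, 0.07, 0, 0, 0, 0.95], [-0.037, 0, 0.09, 0, 0, 0, 0.95], [-0.037, 0, 0.1, 0, 0, 0, 0.95], [-0.037, 0, 0.101, 0, 0, 0, 0.5], [-0.037, 0, 0.101, 0, 0, 0, 0], [-0.037, 0, 0.101, 0, 0, 0, 0], [-0.037, 0, 0.101, 0, 0, 0, 0]]
  ],
  "newtons": 60
}}

```text
clock: 8.05
tool_pos: [0.6144, 0.1475, -0.0218]
tcp_rot: [179.9, -30.0, 84.0]
force: [0.2, -0.2, 1.2]
width: 0.0606
grasp_force: 65.4
```

Run:
```python
from h import *
st()
```

```text
{'clock': np.float64(8.05), 'qpos': array([ 12.6055,  48.9265, -22.2752, 116.2488, -46.8519,  18.0798,
        37.0145]), 'tool_pos': array([ 0.6144,  0.1475, -0.0218]), 'tcp_rot': array([179.9078, -30.0144,  83.9531]), 'force': array([ 0.2114, -0.1804,  1.1805]), 'width': np.float64(0.0606), 'grasp_force': np.float64(65.4346)}
```

```bash
cat >> h.py <<'E'
def place(cpos,cyaw,tpos,trot,ty,tz,lift):
    # carton pose at grasp & tool pose at grasp -> tool pose for placing at organiser y ty, carton centre height tz
    Rc=Ro.from_euler('z',cyaw,degrees=True); T=Ro.from_euler('xyz',trot,degrees=True)
    a=Rc.inv().apply(np.array(tpos)-cpos); B=Rc.inv()*T
    Rp=Ro.from_euler('z',OY)*Ro.from_euler('x',-90,degrees=True)
    C=loc(ORG,OY,[0,ty,tz+lift]); return C+Rp.apply(a), Rp*B
E
python3 - <<'E'
from h import *
np.set_printoptions(precision=4,suppress=True)
Rp=Ro.from_euler('x',-90,degrees=True); print(Rp.apply([0,-1,0]),Rp.apply([0,0,1]))
p,R=place([.6146,.151,.014],-6.1,[.6144,.1475,-.0218],[179.91,-30.01,83.95],-.057,.078,.10)
print(p,R.apply([0,0,1]))
s=observe(); T=Ro.from_euler('xyz',s['tcp_rot'],degrees=True)
print('lift',T.inv().apply([0,0,.14]), T.inv().apply([-.02,-.1,.18]))
E
```

```text
[ 0. -0.  1.] [0. 1. 0.]
[ 0.4957 -0.3096  0.1815] [-0.0498 -0.8645 -0.5002]
lift [ 0.07    0.0002 -0.1212] [ 0.0021 -0.009  -0.2067]
```

Call:
{"api": "drive_tool", "payload": {
  "motion": [
    [[0.01, 0, -0.017, 0, 0, 0, 0], [0.025, 0, -0.0433, 0, 0, 0, 0], [0.05, 0, -0.0866, 0, 0, 0, 0], [0.07, 0, -0.121, 0, -8, 0, 0], [0.06, 0, -0.135, 0, -16, 0, 0], [0.045, 0, -0.15, 0, -25, 0, 0], [0.03, -0.003, -0.17, 0, -34, 0, 0], [0.015, -0.006, -0.19, 0, -43, 0, 0], [0.002, -0.009, -0.205, 0, -50, 0, 0], [0.002, -0.009, -0.205, 0, -50, 0, 0]]
  ]
}}

```text
clock: 9.3
tool_pos: [0.5938, 0.0511, 0.1565]
tcp_rot: [180.0, 19.9, 84.1]
force: [-0.8, 0.7, -1.4]
width: 0.0604
grasp_force: 65.2
```

Run:
```python
from h import *
st()
p,R=place([.6146,.151,.014],-6.1,[.6144,.1475,-.0218],[179.91,-30.01,83.95],-.057,.078,.10)
to(p,R)
```

```text
{'clock': np.float64(9.3), 'qpos': array([-41.4167,  34.8354,  31.2051, 108.7492,   2.0301,  47.4827,
       -21.272 ]), 'tool_pos': array([0.5938, 0.0511, 0.1565]), 'tcp_rot': array([179.9985,  19.9352,  84.1124]), 'force': array([-0.7848,  0.7323, -1.4278]), 'width': np.float64(0.0604), 'grasp_force': np.float64(65.183)}
shift mm [-355.3  -60.6  102.3] turn [ -1.7  -40.05  -2.03] t 9.3
```

Call:
{"api": "drive_tool", "payload": {
  "motion": [
    [[-0.03, -0.005, -0.01, 0, -5, 0, 0], [-0.08, -0.013, 0.0, -0.4, -10, -0.4, 0], [-0.13, -0.022, 0.015, -0.8, -16, -0.8, 0], [-0.18, -0.031, 0.03, -1.2, -22, -1.2, 0], [-0.23, -0.04, 0.05, -1.7, -28, -1.7, 0], [-0.28, -0.048, 0.07, -1.7, -34, -2, 0], [-0.32, -0.055, 0.09, -1.7, -38, -2, 0], [-0.345, -0.06, 0.1, -1.7, -40, -2, 0], [-0.355, -0.0605, 0.102, -1.7, -40, -2, 0], [-0.355, -0.0605, 0.102, -1.7, -40, -2, 0]]
  ]
}}

```text
clock: 10.55
tool_pos: [0.4948, -0.3125, 0.1817]
tcp_rot: [179.8, 59.9, 86.1]
force: [0.6, -0.5, -0.8]
width: 0.0606
grasp_force: 65.2
```

Run:
```python
from h import *
st()
p,R=place([.6146,.151,.014],-6.1,[.6144,.1475,-.0218],[179.91,-30.01,83.95],-.057,.078,.0)
to(p,R)
s=capture('side');t=capture('top')
a=cv2.resize(s['color'][215:325,280:400],(436,400),interpolation=cv2.INTER_CUBIC);b=cv2.resize(t['color'][190:300,310:420],(364,364),interpolation=cv2.INTER_CUBIC)
b=cv2.copyMakeBorder(b,0,36,0,0,cv2.BORDER_CONSTANT); save('hov',np.hstack([a,b]))
```

```text
{'clock': np.float64(10.55), 'qpos': array([-42.4509,  57.3934,  62.0277, 129.3889,  39.0491,  18.9179,
       -38.0629]), 'tool_pos': array([ 0.4948, -0.3125,  0.1817]), 'tcp_rot': array([179.7576,  59.8585,  86.1387]), 'force': array([ 0.5907, -0.5277, -0.8348]), 'width': np.float64(0.0606), 'grasp_force': np.float64(65.1968)}
shift mm [88.1  0.5 47.8] turn [-0.25 -0.13 -0.29] t 10.55
```

View pics/hov.png

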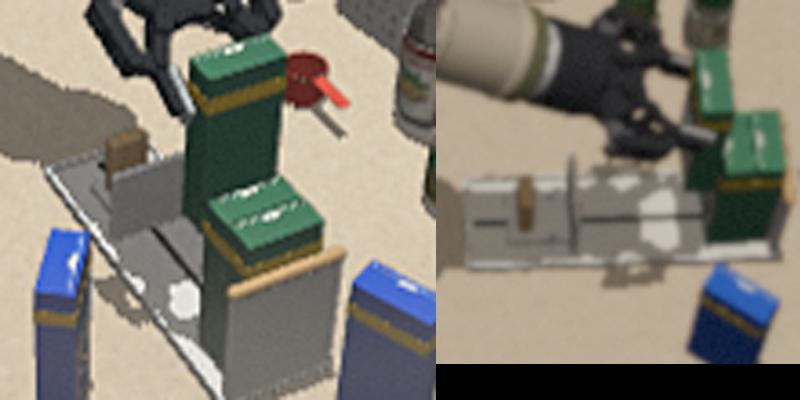

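Side panel: the held carton is upright, with its top at about (237,60), behind the row at about (265,215). Top panel: its top is at (715,85), aligned with the row. I will check the row gap numerically with mask fits.

Run:
```python
from h import *
np.set_printoptions(precision=4,suppress=True)
t=capture('top'); s=capture('side'); S=np.array([.062,.028,.14])
for k,n in((t,'t'),(s,'s')):
  for m in masks_of('row_1',k): print(n,round(m['p'],2),np.round(m['rect'],1),m['mask'].sum(),np.median(k['color'][m['mask']],0))
# predicted corner pixels of held carton (top) & row top
for y,z in((-.057,.178),(-.0906,.076),(-.1186,.076)):
    B=box(*loc(ORG,OY,[0,y,z]),OY,S)
    print(y,'top',proj(t,B).min(0),proj(t,B).max(0),'side',proj(s,B).min(0),proj(s,B).max(0))
```

```text
t 0.93 [411.1 241.1  12.5  36.9] 370 [67.  94.5 68. ]
t 0.76 [398.  240.4  15.4  40. ] 394 [52. 56. 41.]
t 0.73 [434.  231.8  31.6  33.6] 694 [41. 53. 68.]
t 0.59 [400.4 288.4  26.5  39.8] 705 [44. 57. 70.]
t 0.33 [367.6 250.2 101.6  38.3] 2242 [125. 119. 110.]
t 0.3 [343.3 249.7  21.   28.6] 434 [117. 111. 102.]
s 0.74 [354.8 292.5  31.9  48.7] 500 [79. 92. 72.]
s 0.72 [347.8 289.8  20.7  46.4] 395 [73. 80. 69.]
s 0.6 [296.7 304.6  16.6  52.1] 780 [ 75.  82. 101.]
s 0.56 [387.1 315.2  34.3  50.9] 1265 [78. 81. 97.]
-0.057 top [382.1406 203.9675] [400.0461 248.0501] side [329.0097 223.0145] [358.5951 278.9738]
-0.0906 top [389.3753 222.6062] [406.9629 263.3789] side [333.862  261.8306] [362.8026 314.7515]
-0.1186 top [398.1901 222.2726] [416.6205 263.0467] side [339.1885 268.2033] [368.9881 321.7616]
```

Call:
{"api": "drive_tool", "payload": {
  "motion": [
    [[0.015, 0, 0.008, 0, 0, 0, 0], [0.03, 0, 0.016, 0, 0, 0, 0], [0.045, 0, 0.024, 0, 0, 0, 0], [0.06, 0, 0.032, 0, 0, 0, 0], [0.07, 0, 0.038, 0, 0, 0, 0], [0.078, 0, 0.0425, 0, 0, 0, 0], [0.084, 0, 0.0455, 0, 0, 0, 0], [0.088, 0, 0.048, 0, 0, 0, 0], [0.088, 0, 0.048, 0, 0, 0, 0], [0.088, 0, 0.048, 0, 0, 0, 0]]
  ]
}}

```text
clock: 12.1
tool_pos: [0.4953, -0.3093, 0.0817]
tcp_rot: [179.9, 60.0, 86.4]
force: [0.3, 0.6, -1.3]
width: 0.0608
grasp_force: 65.3
```

Run:
```python
from h import *
st()
p,R=place([.6146,.151,.014],-6.1,[.6144,.1475,-.0218],[179.91,-30.01,83.95],-.057,.076,.0)
to(p,R)
```

```text
{'clock': np.float64(12.1), 'qpos': array([-41.0112,  69.5667,  58.3857, 130.1185,  36.3117,  10.2081,
       -44.9422]), 'tool_pos': array([ 0.4953, -0.3093,  0.0817]), 'tcp_rot': array([179.8667,  59.9822,  86.3557]), 'force': array([ 0.2705,  0.5935, -1.3077]), 'width': np.float64(0.0608), 'grasp_force': np.float64(65.2667)}
shift mm [1.7 0.4 1.3] turn [-0.17 -0.01 -0.18] t 12.1
```

Call:
{"api": "drive_tool", "payload": {
  "motion": [
    [[0.001, 0, 0.0005, 0, 0, 0, 0], [0.002, 0, 0.001, 0, 0, 0, 0], [0.0022, 0, 0.0013, 0, 0, 0, 0], [0.0022, 0, 0.0013, 0, 0, 0, 0.73], [0.0022, 0, 0.0013, 0, 0, 0, 0.78], [0.0022, 0, 0.0013, 0, 0, 0, 0.82], [0.0022, 0, 0.0013, 0, 0, 0, 0.85], [0.0022, 0, 0.0013, 0, 0, 0, 0.85], [0.0022, 0, 0.0013, 0, 0, 0, 0.85], [0.0022, 0, 0.0013, 0, 0, 0, 0.85]]
  ]
}}

```text
clock: 13.35
tool_pos: [0.4953, -0.3093, 0.0788]
tcp_rot: [179.9, 60.0, 86.4]
force: [-0.2, -0.1, -0.2]
width: 0.0729
grasp_force: 0.0
```

Run:
```python
from h import *
st()
```

```text
{'clock': np.float64(13.35), 'qpos': array([-40.9751,  69.8964,  58.2613, 130.1006,  36.259 ,  10.0172,
       -45.1397]), 'tool_pos': array([ 0.4953, -0.3093,  0.0788]), 'tcp_rot': array([179.9195,  59.9858,  86.4092]), 'force': array([-0.1581, -0.089 , -0.2494]), 'width': np.float64(0.0729), 'grasp_force': np.float64(0.0)}
```

Call:
{"api": "drive_tool", "payload": {
  "motion": [
    [[0, 0, -0.01, 0, 0, 0, 0.85], [0, 0, -0.025, 0, 0, 0, 0.85], [0, 0, -0.045, 0, 0, 0, 0.85], [0, 0, -0.07, 0, 0, 0, 0.85], [0, 0, -0.1, 0, 0, 0, 0.9], [-0.02, 0, -0.14, 0, 8, 0, 1], [-0.03, 0, -0.18, 0, 18, 0, 1], [-0.04, 0, -0.22, 0, 28, 0, 1], [-0.04, 0, -0.25, 0, 38, 0, 1], [-0.04, 0, -0.25, 0, 40, 0, 1]]
  ]
}}

```text
clock: 14.6
tool_pos: [0.5079, -0.1135, 0.2423]
tcp_rot: [179.5, 19.5, 86.2]
force: [-0.6, -0.4, -1.1]
width: 0.0854
grasp_force: 0.0
```

Run:
```python
from h import *
np.set_printoptions(precision=4,suppress=True)
st()
cs=capture('side'); ct=capture('top')
M=lambda c,g:[m for m in masks_of('carton_1',c) if np.linalg.norm(ground(c,m['rect'][:2],.014)[:2]-g)<.03]
a,b=M(cs,[.525,.34]),M(ct,[.525,.34]); print(len(a),len(b),[m['rect'] for m in a+b])
F=np.float32; S=np.array([.062,.14,.028])
r=fit([(cs,a[0]['mask'].astype(F)),(ct,b[0]['mask'].astype(F))],[.525,.34,-.3],S)
print(r.x,np.degrees(r.x[2]),r.fun)
for c,m in((cs,a[0]),(ct,b[0])):
    q=fit([(c,m['mask'].astype(F))],[.525,.34,-.3],S,.014); print(q.x,np.degrees(q.x[2]),q.fun)
a=cv2.resize(cs['color'][215:325,280:400],(436,400),interpolation=cv2.INTER_CUBIC);b=cv2.resize(ct['color'][190:300,310:420],(364,400),interpolation=cv2.INTER_CUBIC)
save('set1',np.hstack([a,b]))
x,y,yaw=r.x[:3]; tipto(loc([x,y,0],yaw,[0,-.022,.10]),np.degrees(yaw),30)
```

```text
{'clock': np.float64(14.6), 'qpos': array([-33.5874,  20.1703,  35.3626, 118.6891,  11.1915,  45.9659,
       -11.4209]), 'tool_pos': array([ 0.5079, -0.1135,  0.2423]), 'tcp_rot': array([179.5383,  19.5424,  86.2234]), 'force': array([-0.5933, -0.3773, -1.0796]), 'width': np.float64(0.0854), 'grasp_force': np.float64(0.0)}
1 1 [[252.1, 192.9, 22.2, 28.2], [186.2, 263.4, 53.0, 27.0]]
[ 0.5244  0.3401 -0.305   0.0152] -17.473371203478933 0.10465918481349945
[ 0.525   0.342  -0.3071] -17.59391683658565 0.05298639461398125
[ 0.525   0.3399 -0.2999] -17.181452476405163 0.050536513328552246
shift mm [481.2 -11.    6.3] turn [-1.25 49.75 14.34] t 14.8
```

View pics/set1.png

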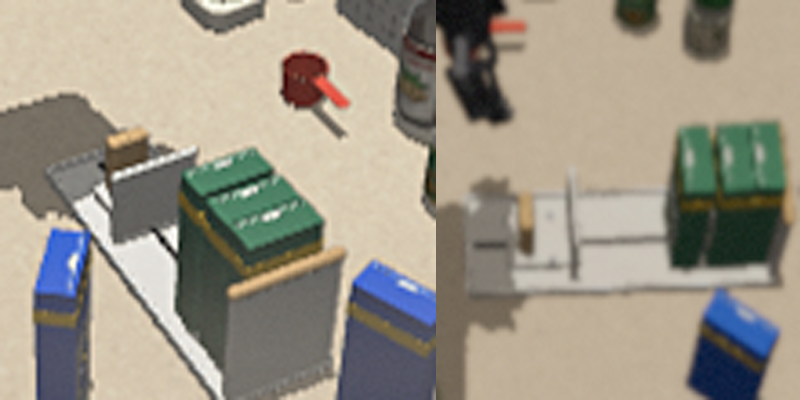

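The third carton stands upright in the row: side panel top at (228,170), top panel at (695,160), with a gap of about 4 mm. Next is carton C at (0.525, 0.340).

Call:
{"api": "drive_tool", "payload": {
  "motion": [
    [[0.06, -0.001, 0, 0, 5, 1.5, 1], [0.12, -0.003, 0, 0, 10, 3, 1], [0.18, -0.004, 0, -0.4, 16, 5, 1], [0.24, -0.005, 0.002, -0.6, 23, 7, 1], [0.3, -0.007, 0.003, -0.8, 30, 9, 1], [0.36, -0.008, 0.004, -1, 37, 11, 1], [0.42, -0.01, 0.005, -1.2, 44, 13, 1], [0.481, -0.011, 0.006, -1.2, 49.8, 14.3, 1], [0.481, -0.011, 0.006, -1.2, 49.8, 14.3, 1], [0.481, -0.011, 0.006, -1.2, 49.8, 14.3, 1]]
  ]
}}

```text
clock: 16.05
tool_pos: [0.5341, 0.3342, 0.0811]
tcp_rot: [-178.4, -28.8, 72.5]
force: [0.5, 0.3, 0.7]
width: 0.0851
grasp_force: 0.0
```

Run:
```python
from h import *
st()
tipto(loc([.5248,.3405,0],np.radians(-17.4),[0,-.022,.010]),-17.4,30)
```

```text
{'clock': np.float64(16.05), 'qpos': array([ -4.9111,  36.6628, -28.4428, 124.6035, -59.8625,   6.0866,
        16.1284]), 'tool_pos': array([0.5341, 0.3342, 0.0811]), 'tcp_rot': array([-178.3628,  -28.8068,   72.4536]), 'force': array([0.4584, 0.3355, 0.6817]), 'width': np.float64(0.0851), 'grasp_force': np.float64(0.0)}
shift mm [-50.   -8.2  90.5] turn [-1.57  1.19 -0.14] t 16.05
```

Run:
```python
from h import *
np.set_printoptions(precision=4,suppress=True)
cs=capture('side'); ct=capture('top')
M=lambda c,g:[m for m in masks_of('carton_1',c) if np.linalg.norm(ground(c,m['rect'][:2],.014)[:2]-g)<.03]
F=np.float32; S=np.array([.062,.14,.028]); g=[.4444,.0989]
for c in(cs,ct):
  for m in M(c,g)[:1]:
    q=fit([(c,m['mask'].astype(F))],g+[-.21],S,.014); print(q.x,np.degrees(q.x[2]),q.fun,m['rect'])
tipto(loc([.4446,.0989,0],np.radians(-12.2),[0,-.022,.10]),-12.2,35)
```

```text
[ 0.4447  0.0963 -0.2248] -12.879832145635593 0.05169953033328056 [263.1, 232.5, 26.5, 34.2]
[ 0.4455  0.1025 -0.2267] -12.991022229875956 0.29290956258773804 [261.9, 279.4, 44.5, 26.4]
shift mm [-227.2  -18.3 -109.6] turn [ 1.35  6.08 -4.48] t 16.25
```

Call:
{"api": "drive_tool", "payload": {
  "motion": [
    [[-0.03, -0.002, -0.03, 0, 0, 0, 1], [-0.07, -0.005, -0.05, 0, 1, -1, 1], [-0.11, -0.008, -0.07, 0.5, 2, -2, 1], [-0.15, -0.012, -0.09, 1, 4, -3, 1], [-0.19, -0.015, -0.1, 1.3, 6, -4, 1], [-0.227, -0.018, -0.11, 1.3, 6, -4.7, 1], [-0.227, -0.018, -0.11, 1.3, 6, -4.7, 1], [-0.227, -0.018, -0.11, 1.3, 6, -4.7, 1], [-0.227, -0.018, -0.11, 1.3, 6, -4.7, 1], [-0.227, -0.018, -0.11, 1.3, 6, -4.7, 1]]
  ]
}}

```text
clock: 17.5
tool_pos: [0.4451, 0.0994, 0.07]
tcp_rot: [179.8, -35.0, 78.2]
force: [0.6, -0.2, -0.1]
width: 0.0856
grasp_force: 0.0
```

Run:
```python
from h import *
st()
tipto(loc([.4447,.0985,0],np.radians(-12.6),[0,-.022,.010]),-12.6,35)
```

```text
{'clock': np.float64(17.5), 'qpos': array([ 38.3186,  41.9507, -46.0663, 137.8472, -57.3829,   6.7075,
        47.3665]), 'tool_pos': array([0.4451, 0.0994, 0.07  ]), 'tcp_rot': array([179.8311, -35.0004,  78.1811]), 'force': array([ 0.6491, -0.1937, -0.0533]), 'width': np.float64(0.0856), 'grasp_force': np.float64(0.0)}
shift mm [-53.2  -0.4  73. ] turn [-0.28 -0.    0.64] t 17.5
```

Run:
```python
from h import *
for L in(0,22): tipto(loc([.4447,.0985,0],np.radians(-12.6),[0,-.022,.10]),-12.6,L)
```

```text
shift mm [-22.8  -0.5  -7.4] turn [ -0.07 -35.     0.71] t 17.5
shift mm [-9.9 -0.3 -1.7] turn [ -0.21 -13.     0.67] t 17.5
```

Call:
{"api": "drive_tool", "payload": {
  "motion": [
    [[-0.006, 0, -0.001, 0, -10, 0.2, 1], [-0.013, 0, -0.003, 0, -20, 0.4, 1], [-0.019, 0, -0.005, 0, -30, 0.6, 1], [-0.023, 0, -0.007, 0, -35, 0.7, 1], [-0.023, 0, -0.007, 0, -35, 0.7, 1], [-0.017, 0, -0.004, 0, -25, 0.7, 1], [-0.01, 0, -0.002, -0.2, -15, 0.7, 1], [-0.01, 0, -0.002, -0.2, -13, 0.7, 1], [-0.01, 0, -0.002, -0.2, -13, 0.7, 1], [-0.01, 0, -0.002, -0.2, -13, 0.7, 1]]
  ]
}}

```text
clock: 18.75
tool_pos: [0.4428, 0.0888, 0.0656]
tcp_rot: [-179.9, -22.0, 77.1]
force: [-0.1, 0.4, 0.6]
width: 0.0855
grasp_force: 0.0
```

Run:
```python
from h import *
st()
for L in(22,26): tipto(loc([.4447,.0985,0],np.radians(-12.6),[0,-.030,.012]),-12.6,L)
```

```text
{'clock': np.float64(18.75), 'qpos': array([ 15.4486,  31.933 , -23.7962, 137.5673, -55.139 ,  10.6465,
        36.9561]), 'tool_pos': array([0.4428, 0.0888, 0.0656]), 'tcp_rot': array([-179.8825,  -22.0418,   77.1201]), 'force': array([-0.1021,  0.4224,  0.5983]), 'width': np.float64(0.0855), 'grasp_force': np.float64(0.0)}
shift mm [-38.8  -0.1  79.1] turn [-0.01 -0.04 -0.26] t 18.75
shift mm [-36.2  -0.1  79. ] turn [-0.    3.96 -0.26] t 18.75
```

Call:
{"api": "drive_tool", "payload": {
  "motion": [
    [[-0.006, 0, 0.012, 0, 0, 0, 1], [-0.012, 0, 0.024, 0, 0, 0, 1], [-0.018, 0, 0.036, 0, 0, 0, 1], [-0.024, 0, 0.048, 0, 0, 0, 1], [-0.03, 0, 0.06, 0, 0, 0, 1], [-0.035, 0, 0.07, 0, 0, 0, 1], [-0.039, 0, 0.079, 0, 0, 0, 1], [-0.039, 0, 0.079, 0, 0, 0, 1], [-0.039, 0, 0.079, 0, 0, 0, 1], [-0.039, 0, 0.079, 0, 0, 0, 1]]
  ]
}}

```text
clock: 20.0
tool_pos: [0.4565, 0.0734, -0.0015]
tcp_rot: [-177.7, -21.7, 77.3]
force: [0.5, 0.0, -0.1]
width: 0.0854
grasp_force: 0.0
```

Run:
```python
from h import *
st()
for L in(22,26,30): tipto(loc([.4447,.0985,0],np.radians(-12.6),[0,-.030,.012]),-12.6,L)
```

```text
{'clock': np.float64(20.0), 'qpos': array([ 18.161 ,  41.4789, -25.229 , 135.3963, -59.8563,   6.1049,
        46.4252]), 'tool_pos': array([ 0.4565,  0.0734, -0.0015]), 'tcp_rot': array([-177.6561,  -21.7416,   77.2588]), 'force': array([ 0.4556,  0.0053, -0.1455]), 'width': np.float64(0.0854), 'grasp_force': np.float64(0.0)}
shift mm [ -2.4 -16.1  22.1] turn [-2.29  0.26 -0.14] t 20.0
shift mm [  0.2 -16.1  22. ] turn [-2.29  4.26 -0.22] t 20.0
shift mm [  2.8 -16.1  21.7] turn [-2.28  8.25 -0.3 ] t 20.0
```

Run:
```python
from h import *
tipto(loc([.5248,.3405,0],np.radians(-17.4),[0,0,.09]),-17.4,0)
s=observe(); print(Ro.from_euler('xyz',s['tcp_rot'],degrees=True).inv().apply([0,0,.09]))
```

```text
shift mm [276.2   9.8  51.1] turn [ -3.2  -21.63   5.05] t 20.0
[ 0.03333796 -0.00341897 -0.08352779]
```

Call:
{"api": "drive_tool", "payload": {
  "motion": [
    [[0.016, 0, -0.042, 0, 0, 0, 1], [0.035, 0, -0.084, 0, -4, 0, 1], [0.08, 0, -0.065, -0.5, -9, 1, 1], [0.13, 0.002, -0.04, -1, -14, 2, 1], [0.18, 0.005, -0.01, -2, -18, 3, 1], [0.23, 0.008, 0.02, -3, -21.6, 4, 1], [0.276, 0.01, 0.051, -3.2, -21.6, 5, 1], [0.276, 0.01, 0.051, -3.2, -21.6, 5, 1], [0.276, 0.01, 0.051, -3.2, -21.6, 5, 1], [0.276, 0.01, 0.051, -3.2, -21.6, 5, 1]]
  ]
}}

```text
clock: 21.25
tool_pos: [0.5244, 0.3399, 0.0524]
tcp_rot: [-180.0, 0.0, 72.7]
force: [-0.1, 0.3, -0.1]
width: 0.0857
grasp_force: 0.0
```

Run:
```python
from h import *
st()
tipto(loc([.5248,.3405,0],np.radians(-17.4),[0,0,.01]),-17.4,0)
```

```text
{'clock': np.float64(21.25), 'qpos': array([-56.3049,  40.7391,  28.4376, 112.5399, -32.9224,  34.9081,
       -23.3278]), 'tool_pos': array([0.5244, 0.3399, 0.0524]), 'tcp_rot': array([-1.799646e+02,  2.010000e-02,  7.268780e+01]), 'force': array([-0.1295,  0.3475, -0.0928]), 'width': np.float64(0.0857), 'grasp_force': np.float64(0.0)}
shift mm [ 0.7  0.3 79.4] turn [-0.04  0.02  0.09] t 21.25
```

Call:
{"api": "drive_tool", "payload": {
  "motion": [
    [[0, 0, 0.02, 0, 0, 0, 1], [0, 0, 0.04, 0, 0, 0, 1], [0, 0, 0.06, 0, 0, 0, 1], [0, 0, 0.075, 0, 0, 0, 1], [0, 0, 0.0795, 0, 0, 0, 1], [0, 0, 0.0795, 0, 0, 0, 0.7], [0, 0, 0.0795, 0, 0, 0, 0], [0, 0, 0.0795, 0, 0, 0, 0], [0, 0, 0.0795, 0, 0, 0, 0], [0, 0, 0.0795, 0, 0, 0, 0]]
  ],
  "newtons": 60
}}

```text
clock: 22.5
tool_pos: [0.5254, 0.3405, -0.0261]
tcp_rot: [180.0, -0.1, 72.6]
force: [-0.9, -1.7, 6.9]
width: 0.0599
grasp_force: 65.7
```

Run:
```python
from h import *
st()
tipto([.6146,.151,.012],-4,0)
```

```text
{'clock': np.float64(22.5), 'qpos': array([-52.2606,  46.5692,  22.1565, 113.8593, -37.6714,  26.674 ,
       -19.4003]), 'tool_pos': array([ 0.5254,  0.3405, -0.0261]), 'tcp_rot': array([ 1.799755e+02, -8.110000e-02,  7.264110e+01]), 'force': array([-0.9266, -1.731 ,  6.9157]), 'width': np.float64(0.0599), 'grasp_force': np.float64(65.664)}
shift mm [-154.3  141.7   -1.3] turn [  0.03  -0.08 -13.36] t 22.5
```

Call:
{"api": "drive_tool", "payload": {
  "motion": [
    [[0, 0, -0.03, 0, 0, 0, 0], [-0.02, 0.018, -0.045, 0, 0, -3, 0], [-0.06, 0.055, -0.045, 0, 0, -7, 0], [-0.1, 0.092, -0.045, 0, 0, -11, 0], [-0.135, 0.124, -0.045, 0, 0, -13.4, 0], [-0.154, 0.142, -0.035, 0, 0, -13.4, 0], [-0.154, 0.142, -0.015, 0, 0, -13.4, 0], [-0.154, 0.142, -0.003, 0, 0, -13.4, 0], [-0.154, 0.142, -0.001, 0, 0, -13.4, 0], [-0.154, 0.142, -0.001, 0, 0, -13.4, 0]]
  ]
}}

```text
clock: 23.75
tool_pos: [0.6133, 0.1523, -0.0262]
tcp_rot: [-179.9, -0.0, 86.1]
force: [-1.9, -0.9, 4.8]
width: 0.0603
grasp_force: 67.6
```

Call:
{"api": "drive_tool", "payload": {
  "motion": [
    [[0, 0, 0, 0, 0, 0, 0], [0, 0, 0, 0, 0, 0, 0.8], [0, 0, 0, 0, 0, 0, 1], [0, 0, 0, 0, 0, 0, 1], [0, 0, -0.03, 0, 0, 0, 1], [0, 0, -0.06, 0, 0, 0, 1], [0, 0, -0.09, 0, 0, 0, 1], [0, -0.06, -0.12, 0, 0, 0, 1], [0, -0.12, -0.12, 0, 0, 0, 1], [0, -0.14, -0.12, 0, 0, 0, 1]]
  ]
}}

```text
clock: 25.0
tool_pos: [0.4712, 0.1607, 0.0946]
tcp_rot: [-179.9, -0.1, 86.1]
force: [0.1, 0.8, -0.5]
width: 0.0854
grasp_force: 0.0
```

Run:
```python
from h import *
np.set_printoptions(precision=4,suppress=True)
st()
cs=capture('side'); ct=capture('top')
M=lambda c,g:[m for m in masks_of('carton_1',c) if np.linalg.norm(ground(c,m['rect'][:2],.014)[:2]-g)<.03]
F=np.float32; S=np.array([.062,.14,.028]); 
for g in([.6146,.151],[.4445,.0988]):
 for c in(cs,ct):
  for m in M(c,g)[:1]:
    q=fit([(c,m['mask'].astype(F))],g+[-.1],S,.014); print(q.x,np.degrees(q.x[2]),q.fun,m['rect'])
tipto(loc([.6146,.151,0],np.radians(-4),[0,-.022,.10]),-4,30)
```

```text
{'clock': np.float64(25.0), 'qpos': array([-42.11  ,  29.4506,  23.9934, 127.1642, -25.4621,  27.9823,
        -2.0061]), 'tool_pos': array([0.4712, 0.1607, 0.0946]), 'tcp_rot': array([-179.8865,   -0.0626,   86.0964]), 'force': array([ 0.1475,  0.7511, -0.4827]), 'width': np.float64(0.0854), 'grasp_force': np.float64(0.0)}
[ 0.6149  0.1527 -0.1017] -5.827823463964725 0.05786897614598274 [299.8, 211.2, 33.5, 30.5]
[ 0.4439  0.0973 -0.2374] -13.601095916589372 0.04882380738854408 [261.4, 234.4, 27.6, 33.1]
shift mm [ -3.4 138.3  26.4] turn [ 0.07 29.96  0.03] t 25.3
```

Call:
{"api": "drive_tool", "payload": {
  "motion": [
    [[0, 0.03, 0, 0, 5, 0, 1], [0, 0.07, 0, 0, 10, 0, 1], [0, 0.11, 0.005, 0, 15, 0, 1], [0, 0.137, 0.01, 0, 20, 0, 1], [-0.001, 0.137, 0.02, 0, 25, 0, 1], [-0.002, 0.137, 0.026, 0, 30, 0, 1], [-0.002, 0.137, 0.026, 0, 30, 0, 1], [-0.002, 0.137, 0.026, 0, 30, 0, 1], [-0.002, 0.137, 0.026, 0, 30, 0, 1], [-0.002, 0.137, 0.026, 0, 30, 0, 1]]
  ]
}}

```text
clock: 26.55
tool_pos: [0.6115, 0.1506, 0.0688]
tcp_rot: [179.9, -30.0, 86.2]
force: [-0.2, 0.6, 0.2]
width: 0.0853
grasp_force: 0.0
```

Run:
```python
from h import *
st()
tipto(loc([.6136,.1523,0],np.radians(-4),[0,-.024,.012]),-4,30)
```

```text
{'clock': np.float64(26.55), 'qpos': array([  3.2676,  39.2084,  -8.3426, 115.1492, -50.5595,  32.4788,
        38.0267]), 'tool_pos': array([0.6115, 0.1506, 0.0688]), 'tcp_rot': array([179.9226, -30.0074,  86.219 ]), 'force': array([-0.2111,  0.5728,  0.182 ]), 'width': np.float64(0.0853), 'grasp_force': np.float64(0.0)}
shift mm [-47.6   1.8  75.1] turn [-0.03 -0.01  0.19] t 26.55
```

Call:
{"api": "drive_tool", "payload": {
  "motion": [
    [[-0.012, 0.002, 0.018, 0, 0, 0, 1], [-0.024, 0.002, 0.036, 0, 0, 0, 1], [-0.036, 0.002, 0.055, 0, 0, 0, 1], [-0.044, 0.002, 0.069, 0, 0, 0, 1], [-0.0475, 0.002, 0.075, 0, 0, 0, 1], [-0.0475, 0.002, 0.075, 0, 0, 0, 0.7], [-0.0475, 0.002, 0.075, 0, 0, 0, 0], [-0.0475, 0.002, 0.075, 0, 0, 0, 0], [-0.0475, 0.002, 0.075, 0, 0, 0, 0], [-0.0475, 0.002, 0.075, 0, 0, 0, 0]]
  ],
  "newtons": 60
}}

```text
clock: 27.8
tool_pos: [0.6136, 0.1453, -0.02]
tcp_rot: [179.9, -30.0, 86.1]
force: [-0.5, -3.0, 5.8]
width: 0.0604
grasp_force: 65.5
```

Run:
```python
from h import *
st()
s=observe(); T=Ro.from_euler('xyz',s['tcp_rot'],degrees=True)
print('lift',T.inv().apply([0,0,.14]), T.inv().apply([-.02,-.1,.18]))
```

```text
{'clock': np.float64(27.8), 'qpos': array([  7.8507,  47.9023, -14.5789, 115.7419, -54.9446,  23.565 ,
        46.3274]), 'tool_pos': array([ 0.6136,  0.1453, -0.02  ]), 'tcp_rot': array([179.9413, -30.0361,  86.0595]), 'force': array([-0.4768, -2.9641,  5.8367]), 'width': np.float64(0.0604), 'grasp_force': np.float64(65.5413)}
lift [ 0.07007632  0.00012421 -0.1211994 ] [ 0.00254189 -0.01286905 -0.20646531]
```

Call:
{"api": "drive_tool", "payload": {
  "motion": [
    [[0.01, 0, -0.017, 0, 0, 0, 0], [0.025, 0, -0.0433, 0, 0, 0, 0], [0.05, 0, -0.0866, 0, 0, 0, 0], [0.07, 0, -0.121, 0, -8, 0, 0], [0.06, 0, -0.135, 0, -16, 0, 0], [0.045, 0, -0.15, 0, -25, 0, 0], [0.03, -0.004, -0.17, 0, -34, 0, 0], [0.015, -0.008, -0.19, 0, -43, 0, 0], [0.002, -0.012, -0.205, 0, -50, 0, 0], [0.002, -0.012, -0.205, 0, -50, 0, 0]]
  ]
}}

```text
clock: 29.05
tool_pos: [0.5936, 0.0484, 0.1578]
tcp_rot: [-179.9, 20.0, 86.3]
force: [-0.3, -0.2, -1.0]
width: 0.0603
grasp_force: 65.3
```

Run:
```python
from h import *
st()
p,R=place([.6136,.1523,.014],-4,[.6136,.1453,-.02],[179.94,-30.04,86.06],-.024,.078,.10)
to(p,R)
```

```text
{'clock': np.float64(29.05), 'qpos': array([-44.7468,  35.7861,  36.76  , 109.5462,  -1.881 ,  46.3312,
       -14.8356]), 'tool_pos': array([0.5936, 0.0484, 0.1578]), 'tcp_rot': array([-179.9428,   19.9649,   86.2786]), 'force': array([-0.2557, -0.2382, -1.0366]), 'width': np.float64(0.0603), 'grasp_force': np.float64(65.2506)}
shift mm [-318.4  -74.2   86.8] turn [ -0.3  -40.    -0.32] t 29.05
```

Call:
{"api": "drive_tool", "payload": {
  "motion": [
    [[-0.03, -0.006, -0.01, 0, -5, 0, 0], [-0.08, -0.018, 0.0, 0, -10, 0, 0], [-0.125, -0.029, 0.013, 0, -16, 0, 0], [-0.17, -0.04, 0.028, 0, -22, 0, 0], [-0.215, -0.05, 0.044, -0.3, -28, -0.3, 0], [-0.255, -0.06, 0.06, -0.3, -34, -0.3, 0], [-0.29, -0.068, 0.075, -0.3, -38, -0.3, 0], [-0.31, -0.073, 0.084, -0.3, -40, -0.3, 0], [-0.318, -0.074, 0.087, -0.3, -40, -0.3, 0], [-0.318, -0.074, 0.087, -0.3, -40, -0.3, 0]]
  ]
}}

```text
clock: 30.3
tool_pos: [0.4975, -0.2778, 0.1847]
tcp_rot: [179.8, 59.8, 86.2]
force: [0.4, 0.5, -1.2]
width: 0.0606
grasp_force: 65.3
```

Run:
```python
from h import *
np.set_printoptions(precision=4,suppress=True)
st()
p,R=place([.6136,.1523,.014],-4,[.6136,.1453,-.02],[179.94,-30.04,86.06],-.024,.077,.0)
to(p,R)
t=capture('top'); s=capture('side'); S=np.array([.062,.028,.14])
for k,n in((t,'t'),(s,'s')):
  for m in masks_of('row_1',k)[:6]: print(n,round(m['p'],2),'xr',np.round([m['rect'][0]-m['rect'][2]/2,m['rect'][0]+m['rect'][2]/2,m['rect'][1]-m['rect'][3]/2,m['rect'][1]+m['rect'][3]/2],1),np.median(k['color'][m['mask']],0))
for y,z in((-.024,.178),(-.057,.076),(-.0906,.076)):
    B=box(*loc(ORG,OY,[0,y,z]),OY,S)
    f=lambda k:np.round([proj(k,B)[:,0].min(),proj(k,B)[:,0].max(),proj(k,B)[:,1].min(),proj(k,B)[:,1].max()],1)
    print(y,'top',f(t),'side',f(s))
```

```text
{'clock': np.float64(30.3), 'qpos': array([-46.9133,  58.4783,  64.0504, 128.7969,  28.0998,  21.0464,
       -28.8633]), 'tool_pos': array([ 0.4975, -0.2778,  0.1847]), 'tcp_rot': array([179.8139,  59.8383,  86.1656]), 'force': array([ 0.3743,  0.4857, -1.224 ]), 'width': np.float64(0.0606), 'grasp_force': np.float64(65.289)}
shift mm [88.5  0.2 48. ] turn [-0.25 -0.12 -0.29] t 30.3
t 0.89 xr [418.4 452.  215.6 251.8] [39. 49. 67.]
t 0.87 xr [394.1 404.5 223.6 261.6] [58. 65. 48.]
t 0.64 xr [386.9 411.9 269.3 306.4] [44. 54. 68.]
t 0.58 xr [404.2 419.4 224.9 262.5] [67. 90. 68.]
s 0.98 xr [372.7 404.5 287.4 340.6] [78. 81. 97.]
s 0.84 xr [336.8 360.  263.  311.3] [73. 80. 68.]
s 0.75 xr [342.4 370.6 266.5 293.7] [79. 95. 64.]
s 0.73 xr [286.6 303.7 278.  329. ] [ 75.  81. 101.]
-0.024 top [371.2 388.  204.4 248.5] side [322.8 351.4 216.3 271.4]
-0.057 top [378.8 395.4 223.  263.8] side [327.7 355.6 254.5 306.6]
-0.0906 top [389.4 407.  222.6 263.4] side [333.9 362.8 261.8 314.8]
```

Run:
```python
from h import *
t=capture('top'); s=capture('side')
for k,rows,c0,c1 in((t,(208,212,216,220,228,232,236),355,430),(s,(224,230,236,250,262,268),305,380)):
    hsv=cv2.cvtColor(k['color'],cv2.COLOR_RGB2HSV)
    for r in rows:
        print(r,''.join('G' if 45<=h<=95 and sa>70 and v>85 else 'g' if 40<=h<=95 and sa>60 else '.' for h,sa,v in hsv[r,c0:c1]))
S=np.array([.062,.028,.14])
for y,z in((-.024,.178),(-.057,.076),(-.0906,.076)):
    B=box(*loc(ORG,OY,[0,y,z]),OY,S); T=B[B[:,2]>z]
    print(y,'top',proj(t,T).round(1).tolist(),'side',proj(s,T).round(1).tolist())
```

```text
208 .....................gGgGGGGGG.............................................
212 .....................gG...GGGGG............................................
216 .....................gG...gGGGG............................................
220 ......................gGGGGGGGGG...........................................
228 ................................GGGGGg..GgGGGGGGGGGGGGGGGGg................
232 ...........................ggg...GGGGGGgg....GGGGGG....GGGGg...............
236 ....g................ggggggggg..gGGGGGGggG.gGGGGGGGGgGGGGGGg...............
224 .....................GGG.GGGGGGGGGGGGGGGGGGGgg.............................
230 ......................ggggggggggggggggg....................................
236 ...................................gggggggggg..............................
250 ....................gggggggggggggggggggggggg...............................
262 ....................gggggGG..GgGGGGGGGGGGGGGGGGGg..........................
268 ......................gg..ggggGGgggGG.g......GGGGGGGGGGGG..................
-0.024 top [[388.0, 223.5], [377.7, 223.8], [385.6, 204.4], [375.5, 204.7]] side [[330.0, 228.7], [324.4, 222.8], [351.4, 222.0], [345.5, 216.3]]
-0.057 top [[395.4, 241.4], [385.7, 241.7], [393.0, 223.0], [383.5, 223.3]] side [[335.1, 267.9], [329.5, 261.5], [355.6, 260.6], [349.9, 254.5]]
-0.0906 top [[407.0, 241.0], [397.3, 241.3], [404.3, 222.6], [394.9, 222.9]] side [[342.0, 275.9], [336.2, 269.2], [362.8, 268.2], [356.8, 261.8]]
```

Call:
{"api": "drive_tool", "payload": {
  "motion": [
    [[0.015, 0, 0.008, 0, 0, 0, 0], [0.03, 0, 0.016, 0, 0, 0, 0], [0.045, 0, 0.024, 0, 0, 0, 0], [0.06, 0, 0.032, 0, 0, 0, 0], [0.07, 0, 0.038, 0, 0, 0, 0], [0.078, 0, 0.0425, 0, 0, 0, 0], [0.084, 0, 0.0455, 0, 0, 0, 0], [0.088, 0, 0.048, 0, 0, 0, 0], [0.0885, 0, 0.048, 0, 0, 0, 0], [0.0885, 0, 0.048, 0, 0, 0, 0]]
  ]
}}

```text
clock: 31.85
tool_pos: [0.4981, -0.2744, 0.0843]
tcp_rot: [179.9, 60.0, 86.3]
force: [-0.4, 0.4, -1.5]
width: 0.0604
grasp_force: 65.4
```

Run:
```python
from h import *
st()
p,R=place([.6136,.1523,.014],-4,[.6136,.1453,-.02],[179.94,-30.04,86.06],-.024,.0755,.0)
to(p,R)
```

```text
{'clock': np.float64(31.85), 'qpos': array([-44.8701,  69.3033,  58.6014, 129.5318,  24.2021,  13.419 ,
       -34.6389]), 'tool_pos': array([ 0.4981, -0.2744,  0.0843]), 'tcp_rot': array([179.881 ,  59.9661,  86.345 ]), 'force': array([-0.3878,  0.4315, -1.4525]), 'width': np.float64(0.0604), 'grasp_force': np.float64(65.3559)}
shift mm [1.3 0.  1.4] turn [-0.16  0.01 -0.19] t 31.85
```

Call:
{"api": "drive_tool", "payload": {
  "motion": [
    [[0.001, 0, 0.0006, 0, 0, 0, 0], [0.002, 0, 0.001, 0, 0, 0, 0], [0.0024, 0, 0.0014, 0, 0, 0, 0], [0.0024, 0, 0.0014, 0, 0, 0, 0.73], [0.0024, 0, 0.0014, 0, 0, 0, 0.78], [0.0024, 0, 0.0014, 0, 0, 0, 0.82], [0.0024, 0, 0.0014, 0, 0, 0, 0.86], [0.0024, 0, 0.0014, 0, 0, 0, 0.88], [0.0024, 0, 0.0014, 0, 0, 0, 0.88], [0.0024, 0, 0.0014, 0, 0, 0, 0.88]]
  ]
}}

```text
clock: 33.1
tool_pos: [0.498, -0.2744, 0.0813]
tcp_rot: [179.9, 60.0, 86.4]
force: [-0.2, -0.9, -0.3]
width: 0.0751
grasp_force: 0.0
```

Call:
{"api": "drive_tool", "payload": {
  "motion": [
    [[0, 0, -0.01, 0, 0, 0, 0.88], [0, 0, -0.025, 0, 0, 0, 0.88], [0, 0, -0.045, 0, 0, 0, 0.88], [0, 0, -0.07, 0, 0, 0, 0.9], [0, 0, -0.1, 0, 0, 0, 0.9], [-0.02, 0, -0.14, 0, 8, 0, 0.8], [-0.03, 0, -0.18, 0, 18, 0, 0.4], [-0.04, 0, -0.22, 0, 28, 0, 0], [-0.04, 0, -0.25, 0, 38, 0, 0], [-0.04, 0, -0.25, 0, 40, 0, 0]]
  ]
}}

```text
clock: 34.35
tool_pos: [0.5107, -0.0783, 0.2444]
tcp_rot: [179.6, 19.5, 86.3]
force: [-0.5, -0.0, -0.4]
width: 0.0001
grasp_force: 0.0
```

Run:
```python
from h import *
np.set_printoptions(precision=4,suppress=True)
st()
t=capture('top'); s=capture('side'); F=np.float32
for k,n in((t,'t'),(s,'s')):
  for m in masks_of('row_1',k)[:8]: print(n,round(m['p'],2),'xr',np.round([m['rect'][0]-m['rect'][2]/2,m['rect'][0]+m['rect'][2]/2,m['rect'][1]-m['rect'][3]/2,m['rect'][1]+m['rect'][3]/2],1),np.median(k['color'][m['mask']],0))
for k,rows,c0,c1 in((t,(226,232,238,244,250,256),355,430),(s,(250,256,262,268,280,290),305,380)):
    hsv=cv2.cvtColor(k['color'],cv2.COLOR_RGB2HSV)
    for r in rows:
        print(r,''.join('G' if 45<=h<=95 and sa>70 and v>85 else 'g' if 40<=h<=95 and sa>60 else '.' for h,sa,v in hsv[r,c0:c1]))
S=np.array([.062,.028,.14])
for y in(-.024,-.057):
    B=box(*loc(ORG,OY,[0,y,.076]),OY,S); T=B[B[:,2]>.076]
    print(y,'top',proj(t,T).round(1).tolist(),'side',proj(s,T).round(1).tolist())
# tab
tab=loc(ORG,OY,[0,.053-.0066+.047,.070]); print('tab pred',tab,proj(t,tab),proj(s,tab))
for k in(t,s): print([(round(b['p'],2),np.round(b['rect'],1)) for b in masks_of('bookend_tab',k)][:3])
```

```text
{'clock': np.float64(34.35), 'qpos': array([-42.5127,  22.0075,  43.2133, 118.2274,   6.3355,  46.8815,
        -9.3328]), 'tool_pos': array([ 0.5107, -0.0783,  0.2444]), 'tcp_rot': array([179.6111,  19.5294,  86.2733]), 'force': array([-0.4582, -0.0453, -0.4033]), 'width': np.float64(0.0001), 'grasp_force': np.float64(0.0)}
t 0.89 xr [391.7 404.1 222.4 260.8] [58. 64. 47.]
t 0.65 xr [405.4 418.6 220.6 260.2] [68. 77. 59.]
t 0.6 xr [419.4 448.6 215.3 250.7] [39. 49. 68.]
t 0.56 xr [385.8 412.2 270.  304.2] [43. 53. 69.]
s 0.9 xr [287.4 299.8 277.6 330.4] [ 77.  83. 102.]
s 0.87 xr [340.4 368.8 269.2 302.8] [82. 99. 75.]
s 0.83 xr [336.2 360.  264.4 315. ] [75. 84. 72.]
s 0.58 xr [371.  406.2 287.4 343.6] [80. 82. 98.]
226 ..................gGGGGGGg....GGGGGGG....gGGGGGGGGGgGGGGGGg................
232 .................g....GGGGGGgg...gGGGGGgg....GGGGGG....GGGGg...............
238 .................gG.gGGGGGGGggGgGGGGGGGGggGgGGGGGGGGggGGGGGGg..............
244 ...................ggggg...g..gggg.gggg....................................
250 ..................gggggggg...gggggggg...gggggggg
[... 350 characters left out ...]
8 ...................ggg....ggggGGg.ggG.g......GGGGGGGGGGGG..................
280 ...................g..........g.........gGGGGGGGGGGGG.....g.ggg............
290 ...........................................................................
-0.024 top [[384.0, 241.8], [374.3, 242.1], [381.8, 223.4], [372.3, 223.7]] side [[328.6, 260.4], [323.2, 254.3], [348.9, 253.4], [343.3, 247.5]]
-0.057 top [[395.4, 241.4], [385.7, 241.7], [393.0, 223.0], [383.5, 223.3]] side [[335.1, 267.9], [329.5, 261.5], [355.6, 260.6], [349.9, 254.5]]
tab pred [ 0.5065 -0.1238  0.07  ] [[336.9434 246.6993]] [[314.2972 251.1379]]
[(0.64, array([342.6, 251.3,  22.2,  17.3]))]
[(0.58, array([313.8, 262.9,  20.6,  27.8]))]
```

Run:
```python
from h import *
import h
h.TIP=.028
d=np.degrees(OY)
for y,z in((.135,.036),(.05,.036)): print(loc(ORG,OY,[0,y,z])); tipto(loc(ORG,OY,[0,y,z]),d,-20)
R=Rt(d,-20); print(R.inv().apply(loc([0,0,0],OY,[0,-.01,0])))
```

```text
[ 0.5089358  -0.08223345  0.036     ]
shift mm [ 65.9   0.3 220.9] turn [-0.16  0.13 -0.05] t 34.65
[ 0.50393918 -0.16708646  0.036     ]
shift mm [-13.9   0.4 250.2] turn [-0.16  0.13 -0.05] t 34.65
[-9.39692621e-03 -4.27699934e-19  3.42020143e-03]
```

Call:
{"api": "drive_tool", "payload": {
  "motion": [
    [[0.03, 0, 0.02, 0, 0, 0, 0], [0.05, 0, 0.06, 0, 0, 0, 0], [0.066, 0, 0.1, 0, 0, 0, 0], [0.066, 0, 0.14, 0, 0, 0, 0], [0.066, 0, 0.175, 0, 0, 0, 0], [0.066, 0, 0.2, 0, 0, 0, 0], [0.066, 0, 0.215, 0, 0, 0, 0], [0.066, 0, 0.221, 0, 0, 0, 0], [0.066, 0, 0.221, 0, 0, 0, 0], [0.066, 0, 0.221, 0, 0, 0, 0]]
  ]
}}

```text
clock: 35.9
tool_pos: [0.5098, -0.0914, 0.0113]
tcp_rot: [179.9, 20.0, 86.4]
force: [0.4, 0.7, -0.0]
width: 0.0003
grasp_force: 0.0
```

Run:
```python
from h import *
import h
h.TIP=.028
st()
d=np.degrees(OY)
for y,z in((.135,.036),(.055,.036)): tipto(loc(ORG,OY,[0,y,z]),d,-20)
```

```text
{'clock': np.float64(35.9), 'qpos': array([-29.7888,  43.6136,  30.1889, 128.2113,  -2.3324,  15.8039,
        -7.598 ]), 'tool_pos': array([ 0.5098, -0.0914,  0.0113]), 'tcp_rot': array([179.9085,  19.9519,  86.4491]), 'force': array([ 0.351 ,  0.677 , -0.0028]), 'width': np.float64(0.0003), 'grasp_force': np.float64(0.0)}
shift mm [ 0.1 -1.4  1.7] turn [ 0.03 -0.05 -0.17] t 35.9
shift mm [-75.1  -1.2  29. ] turn [ 0.03 -0.05 -0.17] t 35.9
```

Call:
{"api": "drive_tool", "payload": {
  "motion": [
    [[-0.0075, 0, 0.0027, 0, 0, 0, 0], [-0.015, 0, 0.0055, 0, 0, 0, 0], [-0.0225, 0, 0.0082, 0, 0, 0, 0], [-0.03, 0, 0.0109, 0, 0, 0, 0], [-0.0376, 0, 0.0137, 0, 0, 0, 0], [-0.0451, -0.0005, 0.0164, 0, 0, 0, 0], [-0.0526, -0.001, 0.0192, 0, 0, 0, 0], [-0.0602, -0.001, 0.0219, 0, 0, 0, 0], [-0.0677, -0.001, 0.0246, 0, 0, 0, 0], [-0.0752, -0.001, 0.0274, 0, 0, 0, 0]]
  ]
}}

```text
clock: 37.15
tool_pos: [0.5034, -0.1721, 0.0107]
tcp_rot: [180.0, 20.0, 86.4]
force: [0.9, 2.4, 0.2]
width: -0.0
grasp_force: 0.9
```

Run:
```python
from h import *
np.set_printoptions(precision=4,suppress=True)
st()
s=observe(); tip=np.array(s['tool_pos'])-Ro.from_euler('xyz',s['tcp_rot'],degrees=True).apply([0,0,.028])
print('tip own',Ro.from_euler('z',-OY).apply(tip-ORG))
```

```text
{'clock': np.float64(37.15), 'qpos': array([-20.4711,  43.3848,  29.5041, 128.8366,   0.8916,  12.254 ,
        -2.4419]), 'tool_pos': array([ 0.5034, -0.1721,  0.0107]), 'tcp_rot': array([179.9593,  19.9684,  86.4472]), 'force': array([0.9074, 2.4398, 0.2078]), 'width': np.float64(-0.0), 'grasp_force': np.float64(0.8783)}
tip own [-0.0002  0.0545  0.037 ]
```

Call:
{"api": "drive_tool", "payload": {
  "motion": [
    [[-0.0015, 0, 0.0005, 0, 0, 0, 0], [-0.003, 0, 0.0011, 0, 0, 0, 0], [-0.0045, 0, 0.0016, 0, 0, 0, 0], [-0.006, 0, 0.0022, 0, 0, 0, 0], [-0.0075, 0, 0.0027, 0, 0, 0, 0], [-0.009, 0, 0.0033, 0, 0, 0, 0], [-0.0105, 0, 0.0038, 0, 0, 0, 0], [-0.012, 0, 0.0044, 0, 0, 0, 0], [-0.0132, 0, 0.0048, 0, 0, 0, 0], [-0.0132, 0, 0.0048, 0, 0, 0, 0]]
  ]
}}

```text
clock: 38.4
tool_pos: [0.5024, -0.1858, 0.0107]
tcp_rot: [180.0, 20.0, 86.4]
force: [-1.8, 1.3, 1.1]
width: -0.0001
grasp_force: 0.8
```

Run:
```python
from h import *
np.set_printoptions(precision=4,suppress=True)
st()
s=observe(); tip=np.array(s['tool_pos'])-Ro.from_euler('xyz',s['tcp_rot'],degrees=True).apply([0,0,.028])
print('tip own',Ro.from_euler('z',-OY).apply(tip-ORG))
```

```text
{'clock': np.float64(38.4), 'qpos': array([-18.8513,  43.3616,  29.3698, 128.7641,   1.4608,  11.8214,
        -1.5907]), 'tool_pos': array([ 0.5024, -0.1858,  0.0107]), 'tcp_rot': array([179.9779,  19.9776,  86.428 ]), 'force': array([-1.7856,  1.3193,  1.1044]), 'width': np.float64(-0.0001), 'grasp_force': np.float64(0.7754)}
tip own [-0.0004  0.0407  0.037 ]
```

Call:
{"api": "drive_tool", "payload": {
  "motion": [
    [[-0.0006, 0, 0.0002, 0, 0, 0, 0], [-0.0012, 0, 0.0004, 0, 0, 0, 0], [-0.0018, 0, 0.0007, 0, 0, 0, 0], [-0.0024, 0, 0.0009, 0, 0, 0, 0], [-0.003, 0, 0.0011, 0, 0, 0, 0], [-0.0036, 0, 0.0013, 0, 0, 0, 0], [-0.0042, 0, 0.0015, 0, 0, 0, 0], [-0.0048, 0, 0.0017, 0, 0, 0, 0], [-0.0054, 0, 0.002, 0, 0, 0, 0], [-0.0054, 0, 0.002, 0, 0, 0, 0]]
  ]
}}

```text
clock: 39.65
tool_pos: [0.5023, -0.1887, 0.0104]
tcp_rot: [-180.0, 19.8, 86.6]
force: [-3.6, 17.5, 11.4]
width: 0.0001
grasp_force: 8.4
```

Run:
```python
from h import *
np.set_printoptions(precision=4,suppress=True)
st()
t=capture('top'); s=capture('side')
for k,rows,c0,c1 in((t,(226,232,238,250,256,262),330,430),(s,(250,256,262,268,274,280,290),305,380)):
    hsv=cv2.cvtColor(k['color'],cv2.COLOR_RGB2HSV)
    for r in rows:
        print(r,''.join('G' if 45<=h<=95 and sa>70 and v>85 else 'g' if 40<=h<=95 and sa>60 else 'w' if sa<35 and v>130 else '.' for h,sa,v in hsv[r,c0:c1]))
S=np.array([.062,.028,.14])
for y in(-.039,-.067,-.095,-.123):
    B=box(*loc(ORG,OY,[0,y,.076]),OY,S); T=B[B[:,2]>.076]
    print(y,'top',proj(t,T).round(1).tolist(),'side',proj(s,T).round(1).tolist())
```

```text
{'clock': np.float64(39.65), 'qpos': array([-18.2691,  43.2812,  29.109 , 128.7382,   1.6518,  11.6921,
        -1.2304]), 'tool_pos': array([ 0.5023, -0.1887,  0.0104]), 'tcp_rot': array([-179.9881,   19.8174,   86.6148]), 'force': array([-3.6079, 17.5343, 11.4456]), 'width': np.float64(0.0001), 'grasp_force': np.float64(8.3515)}
226 ................................................GGGGGGGGG.gGGGGGGG.gGGGGGGGGgGGGGGGg................
232 ..............................................g.ww.GGGGGGwww.GGGGGgwwwGGGGGG.ww.GGGGg...............
238 ........g.................................ww..gGgGGGGGGGGG.GGGGGGGGG.GGGGGGGGGGGGGGGG...............
250 ................................wwwwwwwww..ww..ggggggggggggggggggggggggggggggggggg..................
256 ...............................wwwwwwwwwww.....gggggggggggggggggggggggggggggggggg...................
262 ......................wwwwwwwwwwwwwwwwwww....gggggggggggggggg..g.gg.................................
250 ...........................................................................
256 .w..w.....................GGGgwwgGGGGGGGGGGGGg.......
[... 306 characters left out ...]
.gGGGGGGGGGGGGg......ggg............
290 w........wwwwwwww........................................................w.
-0.039 top [[389.1, 241.6], [379.5, 242.0], [386.9, 223.2], [377.4, 223.6]] side [[331.5, 263.8], [326.1, 257.6], [351.9, 256.6], [346.3, 250.6]]
-0.067 top [[398.8, 241.3], [389.1, 241.6], [396.4, 222.9], [386.9, 223.2]] side [[337.1, 270.3], [331.5, 263.8], [357.7, 262.8], [351.9, 256.6]]
-0.095 top [[408.5, 240.9], [398.8, 241.3], [405.8, 222.6], [396.4, 222.9]] side [[342.9, 276.9], [337.1, 270.3], [363.8, 269.2], [357.7, 262.8]]
-0.123 top [[418.1, 240.6], [408.5, 240.9], [415.3, 222.2], [405.8, 222.6]] side [[348.9, 283.8], [342.9, 276.9], [370.0, 275.8], [363.8, 269.2]]
```

Call:
{"api": "drive_tool", "payload": {
  "motion": [
    [[0.005, 0, -0.0018, 0, 0, 0, 0], [0.012, 0, -0.0044, 0, 0, 0, 0], [0.025, 0, -0.009, 0, 0, 0, 0], [0.038, 0, -0.0137, 0, 0, 0, 0], [0.042, 0, -0.05, 0, 0, 0, 0], [0.045, 0, -0.09, 0, 0, 0, 0], [0.05, 0, -0.14, 0, 0, 0, 0], [0.05, 0, -0.18, 0, 0, 0, 0], [0.05, 0, -0.2, 0, 0, 0, 0], [0.05, 0, -0.2, 0, 0, 0, 0]]
  ]
}}

```text
clock: 41.0
tool_pos: [0.51, -0.0748, 0.1824]
tcp_rot: [179.8, 19.9, 86.5]
force: [0.5, -0.0, -0.3]
width: 0.0003
grasp_force: 0.0
```

Run:
```python
from h import *
np.set_printoptions(precision=4,suppress=True)
st()
t=capture('top'); s=capture('side')
for k,rows,c0,c1 in((t,(226,232,238,250,256),330,430),(s,(250,256,262,268,274,280),305,380)):
    hsv=cv2.cvtColor(k['color'],cv2.COLOR_RGB2HSV)
    for r in rows:
        print(r,''.join('G' if 45<=h<=95 and sa>70 and v>85 else 'g' if 40<=h<=95 and sa>60 else 'w' if sa<35 and v>130 else '.' for h,sa,v in hsv[r,c0:c1]))
from scipy.optimize import least_squares
for k,n in((t,'t'),(s,'s')):
    print(n,[(round(b['p'],2),np.round(b['rect'],1)) for b in boxes_of('bookend_tab',k)][:2])
    for v in(.070,.078): print(v,proj(k,loc(ORG,OY,[0,.1-v,.043])).round(1))
for m in masks_of('carton_1',s):
    g=ground(s,m['rect'][:2],.014)
    if np.linalg.norm(g[:2]-[.4446,.0988])<.05: print(fit([(s,m['mask'].astype(np.float32))],[.4446,.0988,-.21],np.array([.062,.14,.028]),.014).x)
```

```text
{'clock': np.float64(41.0), 'qpos': array([-40.1704,  27.4162,  40.7619, 121.9743,   3.6909,  38.5775,
        -8.8287]), 'tool_pos': array([ 0.51  , -0.0748,  0.1824]), 'tcp_rot': array([179.8237,  19.8881,  86.5138]), 'force': array([ 0.4824, -0.0332, -0.2778]), 'width': np.float64(0.0003), 'grasp_force': np.float64(0.0)}
226 ................................................gGGGGGGGG.gGGGGGGG.gGGGGGGGGgGGGGGGg................
232 ..............................................g.ww.GGGGGG.ww.GGGGGgwwwGGGGGG.ww.GGGGG...............
238 ..........................................ww..gGgGGGGGGGGG.GGGGGGGGGgGGGGGGGGGGGGGGGG...............
250 wwwwwwwwwwwwwwwwwwwwwwwww.......wwwwwwwww..ww..ggggggggggggggggggggggggggggggggggg..................
256 wwwwwwwwwwwwwww.wwwwwwwwww.....wwwwwwwwwww..w..gggggggggggggggggggggggggggggggggg...................
250 ...........................................................................
256 .w......wwwwwwwww.w.......GGggwwgGGGGGGGGGGGGg.............................
262 wwww..wwwwwwwwwwwwwww.gggGGGGGG.GG.wwwgGGGGGGGGGGGG........................
268 wwwwwwwww..wwww......g....ggggGGGGGGGG..gwww..GGGGGGGGGGG..................
274 wwwwwwwwwwwwww.......g...g.....ggggGGGGGGGGGG.gwwwwwGGGGGGGGGGG............
280 ..wwwwwwwwwwwww.....................gg..gGGGGGGGGGGGGg...g..ggg............
t [(0.94, array([365. , 250.1,  19.7,  30.5]))]
0.07 [[357.3 250.2]]
0.078 [[359.9 250.1]]
s [(0.5, array([318.8, 279.1,  10.2,  30.4]))]
0.07 [[324.8 271. ]]
0.078 [[326.2 272.6]]
[ 0.4446  0.0971 -0.2173]
```

```bash
python3 -c "
from workcell import *
print(sign_off())"
```

```text
the job is handed in; nothing more can be done
None
```

I handed the job in at about 41 s of the 67 s allowed. Two worktop cartons now stand in the organiser with the first two, the bookend is pushed up until the row resisted at 17 N, and the third carton is where it was; the hand-in gave no verdict back.

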